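# Seat the casting flask in its cradle and start its screw lid

## Robot

A 6-joint arm with a two-finger parallel gripper is mounted at the origin on a cart in front of the work surface, level with it; the furniture and walls round the work are solid. World frame = base frame: x ahead of the robot, y to its left, z up, the work surface at z = 0. Lengths are in mm, angles in rad, forces in N, time in s.
With the tool pointing down it reaches from about 350 to 875 mm from the base axis. Payload 4.2 kg.
Tool frame: the origin (TCP) lies midway between the tips of the shut fingers; the grasp point (between the pads) lies 19 mm behind it; z points along the fingers, y is the line along which they close (so a half turn about z gives the same grasp; the last joint's range is limited). The gripper opens to 85 mm and grips with 20 to 120 N. Pads are 22 mm wide; open, the fingers measure 114 mm over their backs; the gripper's body (76 mm by 85 mm) begins 54 mm behind the grasp point. The pads swing forward as they close: fully open they stand 13 mm farther back than shut.
Start: joints at [-1.059, 0.385, 0.008, 0, -1.194, -0.259], TCP at [156.339, -605.109, 201.112] pointing down, gripper open.
Joint ranges: [-3.14, 3.14], [-1.21, 2.06], [-1.07, 1.41], [-3.16, 2.05], [-2.99, -0.16], [-3.1, 3.1]. Speed limits (rad/s): [2.79, 2.79, 3.14, 3.14, 3.14, 3.14].

## Interface

Orientations are given as a unit quaternion [x, y, z, w].
In Python, from bench import arm, eyes, nets gives the robot as it stands.
- The arm moves only by the tool apply_moves, never from a script. Its arguments are lists of equal length, an entry for each row: "delta_rot": the turn, a rotation vector about the tool's x, y, z as a fraction of full scale, a list of three; "xyz": the shift along the tool's x, y, z as a fraction of full scale, a list of three; "hand": the gripper command: -1 is fully open, 1 is shut, values between are in proportion. In form: {"delta_rot": [[ax, ay, az], ...], "xyz": [[dx, dy, dz], ...], "hand": [hand, ...]}. A call has 1 to 20 rows; each row shifts and turns the commanded pose from where the row before left it, along the tool's axes as they then stand; what a row does not reach is not made up. Full scale, the value 1, is 0.025 m for a shift and 6 degrees for a turn. A row lasts 1/12 s, in which the tool goes at most 41.7 mm and 7.16 degrees, less where a joint would pass 70% of its speed; a pose out of reach is approached as far as the arm can. A call with a number of a shift or a turn outside -1 to 1 is refused whole. A call with a gripper value outside its range is refused whole. The fingers move at their own pace and stop on an object; the grip force is fixed at half the most. Time passes only in rows, so rows that do not move let the fingers close. It gives the time, the measured TCP pose, the force, the opening and the grip force at its end, in the units of the state.
- arm.read_state(): the state, without advancing time (a new reading comes with each control period).
- eyes.get_image(name): name is "scene" or "top" or "wrist"; returns a dict with "frame" (384x512x3 uint8, red, green, blue), "range_z" (384x512 float32, mm along the optical axis (not along the pixel's ray), 0 where there is no reading), "camera_matrix" (3x3 intrinsics, pixels), "R" (3x3) and "t" (3): a world point X has camera coordinates R X + t; the wrist camera has in their place "hand_eye" (4x4, takes a point from camera to tool coordinates, whose origin is the TCP and whose axes are the flange's). Camera axes: x right, y down, z forward; pixel columns grow to the right and rows downward; lengths in mm; the calibration is good to about 2 mm. A picture is of the moment at which its call begins: read the wrist's pose just before it.
- arm.job_done(): hands the job in; it is judged then, once.
Trained networks look in a picture, given as the dict that the camera call returned (one of the last four; its "shot" number tells which), for a name from the list of things; names that differ only in an ending like _2 or _b are one class to them, and where a whole thing is asked for, a point or a joint stands for the part that bears it (a point fixed in the world has none). Each returns a list of dicts, best first, with "score" (0 to 1); they miss things now and then, are a little off and sometimes report something else, mostly with a low value. They report only what shows in the picture. A call takes as long as a camera call.
- nets.look_for(name, picture): "bbox" ([left, top, right, bottom] in pixels, round what is visible of it).
- nets.masks_of(name, picture): "region" (384x512 bool, what is visible of it) and "bbox" ([left, top, right, bottom] in pixels, round what is visible of it).
The state is a dict: "clock": time; "joints": joint angles; "joint_vel": joint speeds; "joint_efforts": joint torques, N m; "position": TCP position; "ee_rot": TCP orientation; "contact_force": force on the tool from outside, world axes, zero at the start; "wrist_torque": the same for the moment, N m; "gripper_width": finger opening in mm; "grasp_force": force on a finger pad.
Only numpy, scipy, OpenCV 4.12 (cv2) and the standard library are available. Lean on these libraries where they do the work, as an engineer would, in place of code of your own. Each camera call takes 0.05 s, during which the arm holds its last target. There are 200 camera calls.

## Task

Slide the square flask along the bench into its cradle, fully home against the end rail, with its lid still lying loose on top. Then start the lid without lifting it off: push its fins to turn it backward (anticlockwise from above) until you see it drop into the thread all round and lie level again, and only then turn it forward (clockwise) until it comes to its stop. Keep the flask flat on the bench, do not knock the casts and other things standing about, and leave everything alone at the end.

Things in the scene. Friction and masses are not known exactly. Their poses are not given: they have to be found in the camera images.
- flask: Loose square aluminium flask, about 0.8 kg, body 124 x 124 mm in plan and 28 mm high, its smooth vertical sides square to its own x and y; a round threaded neck rises from its middle to 54 mm. Origin: centre of its underside.
- flask_ledge (a point): Centre of the ledge round the neck, 49 mm above the flask's underside, on which the lugs of the unstarted lid rest. The thread is greased. Three leads open in it, hidden by the lid, their angle unknown. Clockwise (from above) the lugs soon jam on a stop. Anticlockwise, after at most 75 degrees, they reach the leads and the lid drops 10 mm, to a stop there.
- lid: Loose steel lid, about 0.3 kg, on the flask's neck. Skirt 112 mm across; flat top 31 mm above its origin. On top a hub of 16 mm radius and three upright radial fins, 10 mm thick, 20 mm high, out to 54 mm radius, at 0, 120 and 240 degrees from the lid's own x. Origin: on the axis, at the skirt's underside.
- lid_top (a point): Centre of the lid's hub top, 51 mm above the lid's origin. Above the flask's underside it stands at 96.5 mm while the lid is unstarted, 86.5 mm just dropped into the thread, about 81 mm home. From the drop, about 80 degrees clockwise (sinking 6 mm) lead to a hard stop: home.
- cradle: Steel bracket fixed to the bench: two smooth side rails and an end rail, 20 mm high, inner width 130 mm. Origin: on the bench, where the flask's centre stands when home against the end rail (to 1.5 mm). The flask enters along the cradle's +y, at any quarter turn. The rails end short of the flask's near side, which stays free to push.
- cradle_mouth (a point): Middle of the cradle's open mouth, on the bench 62 mm from the cradle's origin along its -y; here the rails flare out to about 160 mm apart.
- cast_white: Bystander: dental cast with a white base, 57 x 67 x 40 mm high, standing beside the mouth of the cradle. Origin: centre of its underside.
- cast_pair: Bystander: dental cast with a pale base, 56 x 66 x 40 mm high, standing beside the mouth of the cradle, on the other side. Origin: centre of its underside.
- wax_jar: Bystander: round brown jar with a white lid, 52 mm across, 48 mm high. Origin: centre of its underside.
- measuring_beaker: Bystander: clear tapered beaker, 65 mm across, 88 mm high. Origin: centre of its underside.
- tool_cup: Bystander: yellow cup with tools in it, 55 x 64 mm, 107 mm high. Origin: centre of its underside.
- dust_brush: Bystander: wooden dusting brush lying flat, 26 x 150 x 25 mm, long along its own y. Origin: centre of its underside.

How it is judged:
By the outcome, as a careful person would: the job done as asked, in the order asked, and still so for the second after the job is handed in, with the robot touching nothing.
It also fails if it takes over 67 s, if anything falls off the work surface, if the arm or the gripper's body presses on something with over 40 N, if the wrist force passes 120 N, or if a joint passes its speed limit or range.

## Working session

There is one attempt and no reset: what is moved stays moved. The work goes in short steps, Python scripts to look and compute and a tool call to move; the robot and the scene stay as the last step left them, time stands still between calls to the robot, and variables do not carry over. Pictures are saved under pics/ and viewed, at most 10 in all, crops included, and the job is handed in when it is done.

Besides the shell and the picture viewer there is one more tool, called after "Emit:" in YAML: its name, and indented under it one key for each argument. apply_moves: Moves the arm, as the interface text tells. Its arguments: {"type":"object","properties":{"delta_rot":{"type":"array"},"xyz":{"type":"array"},"hand":{"type":"array"}},"required":["delta_rot","xyz","hand"]}

```bash
mkdir -p pics; cat > h.py <<'E'
import numpy as np,cv2
from bench import arm,eyes,nets
from scipy.spatial.transform import Rotation as Ro
def cloud(p):
    K=np.array(p["camera_matrix"]);z=p["range_z"];v,u=np.indices(z.shape)
    c=np.stack([(u-K[0,2])*z/K[0,0],(v-K[1,2])*z/K[1,1],z],-1)
    if "R" in p: w=(c-np.array(p["t"]))@np.array(p["R"])
    else:
        s=p["st"];H=np.array(p["hand_eye"]);c=c@H[:3,:3].T+H[:3,3]
        w=c@Ro.from_quat(s["ee_rot"]).as_matrix().T+np.array(s["position"])
    w[z<=0]=np.nan
    return w
def shot(n):
    s=arm.read_state();p=eyes.get_image(n);p["st"]=s;return p
def save(p,f,box=None,k=1.5):
    im=cv2.cvtColor(p["frame"],cv2.COLOR_RGB2BGR)
    if box: im=im[box[1]:box[3],box[0]:box[2]]
    cv2.imwrite("pics/"+f,cv2.resize(im,None,fx=k,fy=k))
E
python3 - <<'E'
from h import *
print(arm.read_state())
for n in("top","scene"):
    p=shot(n);save(p,n+"0.png");w=cloud(p)
    np.savez(n+"0.npz",w=w,f=p["frame"])
    for t in "flask lid cradle cast_white cast_pair wax_jar measuring_beaker tool_cup dust_brush".split():
        r=nets.masks_of(t,p)
        for q in r[:1]:
            m=w[q["region"]];m=m[~np.isnan(m[:,0])]
            if len(m)==0: print(n,t,q["bbox"],"nodepth");continue
            print(n,t,round(q["score"],2),np.round(q["bbox"]),np.round(np.percentile(m,[2,50,98],axis=0)).tolist())
E
```

```text
{'clock': 0.0, 'joints': array([-1.05940847e+00,  3.85553667e-01,  6.62005665e-03, -5.15440641e-04,
       -1.19399749e+00, -2.58615012e-01]), 'joint_vel': array([-9.20283143e-04,  1.65008409e-03,  5.87226689e-04,  1.92877337e-04,
       -6.52020698e-04, -8.95050343e-05]), 'joint_efforts': array([ 5.19302666e-04, -3.92293489e+01,  1.88402814e+01,  4.18634802e+00,
       -4.72837826e-03,  8.32876253e-06]), 'position': array([ 156.17066649, -604.49778701,  200.01870356]), 'ee_rot': array([-1.25955817e-01,  9.92035249e-01,  1.07921354e-03, -1.78863984e-04]), 'contact_force': array([-0.35759636,  0.18137665, -0.11368485]), 'wrist_torque': array([ 0.02971514, -0.02820937, -0.01614842]), 'grasp_force': 0.0, 'gripper_width': 85.44556735498034}
top flask 0.6 [254. 175. 300. 222.] [[433.0, -362.0, 1.0], [467.0, -287.0, 28.0], [573.0, -221.0, 70.0]]
top lid 0.79 [258. 182. 291. 212.] [[452.0, -340.0, 70.0], [502.0, -292.0, 78.0], [554.0, -246.0, 101.0]]
top cradle 0.91 [189. 158. 226. 222.] [[442.0, -125.0, -0.0], [572.0, -41.0, 17.0], [647.0, 0.0, 27.0]]
top cast_white 0.49 [221. 143. 235. 16
[... 922 characters left out ...]
6.0], [648.0, -36.0, 24.0]]
scene cast_white 0.56 [245. 184. 264. 199.] [[624.0, -181.0, 1.0], [665.0, -151.0, 19.0], [717.0, -84.0, 48.0]]
scene cast_pair 0.18 [246. 186. 262. 199.] [[630.0, -175.0, 1.0], [664.0, -152.0, 19.0], [717.0, -102.0, 44.0]]
scene wax_jar 0.59 [316. 221. 336. 245.] [[630.0, -516.0, 2.0], [645.0, -500.0, 35.0], [740.0, -445.0, 52.0]]
scene measuring_beaker 0.61 [280. 240. 304. 278.] [[427.0, -583.0, 2.0], [448.0, -562.0, 61.0], [496.0, -522.0, 89.0]]
scene tool_cup 0.74 [307. 263. 326. 301.] [[423.0, -675.0, 2.0], [439.0, -658.0, 49.0], [514.0, -581.0, 104.0]]
scene dust_brush 0.66 [152. 170. 170. 196.] [[411.0, 40.0, 6.0], [421.0, 85.0, 26.0], [434.0, 181.0, 31.0]]
```

```bash
python3 - <<'E'
from h import *
d=np.load("top0.npz");im=cv2.cvtColor(d["f"],cv2.COLOR_RGB2BGR)[130:240,120:320]
cv2.imwrite("pics/topc.png",cv2.resize(im,None,fx=4,fy=4))
E
```

```text
(no output)
```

View pics/topc.png

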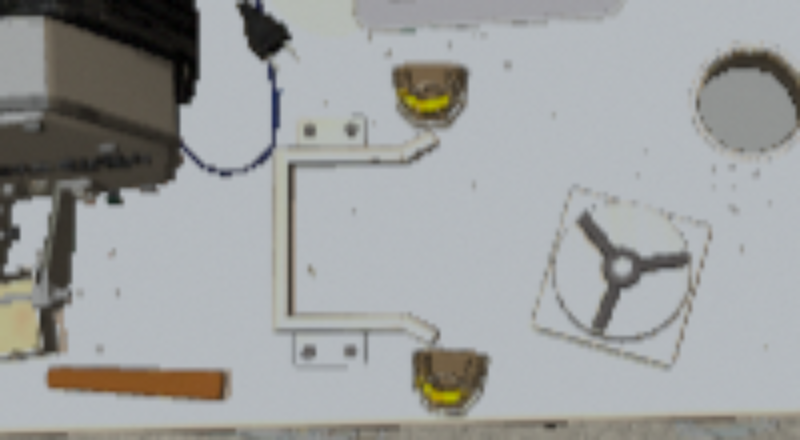

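```bash
cat >> h.py <<'E'
def plan(pos,yaw=None,tilt=0,s=None):
    """units (shift in tool axes, rotvec in tool axes) to bring TCP to pos, tool y at world angle yaw(deg), tilt about tool y (deg)"""
    s=s or arm.read_state();R=Ro.from_quat(s["ee_rot"]);d=np.array(pos)-s["position"]
    out="shift units %s"%np.round(R.inv().apply(d)/25,2)
    if yaw is not None:
        a=np.radians(yaw);y=np.array([np.cos(a),np.sin(a),0]);z=np.array([0,0,-1.]);x=np.cross(y,z)
        T=Ro.from_matrix(np.stack([x,y,z],1))*Ro.from_euler("y",tilt,degrees=True)
        out+=" rot units %s"%np.round((R.inv()*T).as_rotvec(degrees=True)/6,2)
        out+=" shift in target axes %s"%np.round(T.inv().apply(d)/25,2)
    print(out)
E
python3 - <<'E'
from h import *
p=shot("wrist");print(np.round(p["hand_eye"],2).tolist(),p["camera_matrix"])
w=np.load("top0.npz")["w"]
def rect(x0,x1,y0,y1,z0,z1):
    m=(w[...,0]>x0)&(w[...,0]<x1)&(w[...,1]>y0)&(w[...,1]<y1)&(w[...,2]>z0)&(w[...,2]<z1)
    print(m.sum(),cv2.minAreaRect(w[m][:,:2].astype(np.float32)))
rect(400,620,-400,-180,18,40);rect(400,620,-400,-180,85,110)
rect(430,660,-130,10,10,30)
plan([500,-330,330],90)
E
```

```text
[[-0.0, -0.96, -0.28, 70.97], [1.0, -0.0, 0.0, -0.08], [-0.0, -0.28, 0.96, -171.95], [0.0, 0.0, 0.0, 1.0]] [[330.17706731   0.         253.62202087]
 [  0.         330.17706731 188.56245549]
 [  0.           0.           1.        ]]
390 ((504.42620849609375, -291.86358642578125), (123.95137023925781, 124.8060531616211), 72.4734115600586)
197 ((492.7652282714844, -286.8497619628906), (94.33444213867188, 82.60440063476562), 68.01020812988281)
626 ((544.718505859375, -61.98020935058594), (226.84886169433594, 133.4412078857422), 0.5249394774436951)
shift units [-16.06   7.22  -5.15] rot units [-0.    0.    2.41] shift in target axes [-13.75  11.    -5.15]
```

```bash
python3 -c "
from h import *
plan([480,-190,300],90)"
```

```text
shift units [-16.69  12.84  -3.95] rot units [-0.    0.    2.41] shift in target axes [-12.95  16.6   -3.95]
```

Emit:
apply_moves:
  delta_rot:
    - [0,0,0.8]
    - [0,0,0.8]
    - [0,0,0.8]
    - [0,0,0]
    - [0,0,0]
    - [0,0,0]
    - [0,0,0]
    - [0,0,0]
    - [0,0,0]
    - [0,0,0]
    - [0,0,0]
    - [0,0,0]
    - [0,0,0]
    - [0,0,0]
    - [0,0,0]
    - [0,0,0]
    - [0,0,0]
    - [0,0,0]
    - [0,0,0]
    - [0,0,0]
  xyz:
    - [0,0,-1]
    - [0,0,-1]
    - [0,0,-1]
    - [-0.76,0.98,-0.3]
    - [-0.76,0.98,-0.3]
    - [-0.76,0.98,-0.3]
    - [-0.76,0.98,0]
    - [-0.76,0.98,0]
    - [-0.76,0.98,0]
    - [-0.76,0.98,0]
    - [-0.76,0.98,0]
    - [-0.76,0.98,0]
    - [-0.76,0.98,0]
    - [-0.76,0.98,0]
    - [-0.76,0.98,0]
    - [-0.76,0.98,0]
    - [-0.76,0.98,0]
    - [-0.76,0.98,0]
    - [-0.76,0.98,0]
    - [-0.76,0.98,0]
  hand: [-1,-1,-1,-1,-1,-1,-1,-1,-1,-1,-1,-1,-1,-1,-1,-1,-1,-1,-1,-1]

```text
clock: 2.72
position: [479.4, -186.7, 298.9]
ee_rot: [-0.001, 1.0, -0.0, 0.0]
contact_force: [1.2, -1.2, 0.6]
gripper_width: 85.2
grasp_force: 0.0
```

```bash
python3 - <<'E'
from h import *
p=shot("wrist");s=p["st"];print(s["clock"],s["position"],s["ee_rot"]);save(p,"w1.png");w=cloud(p);np.savez("w1.npz",w=w,f=p["frame"])
def rect(x0,x1,y0,y1,z0,z1):
    m=(w[...,0]>x0)&(w[...,0]<x1)&(w[...,1]>y0)&(w[...,1]<y1)&(w[...,2]>z0)&(w[...,2]<z1)
    q=w[m];print(m.sum(),cv2.minAreaRect(q[:,:2].astype(np.float32)),np.round(np.percentile(q,[1,50,99],axis=0),1).tolist())
rect(400,620,-400,-180,20,36);rect(400,620,-400,-180,85,110);rect(430,660,-130,20,12,30)
for y in (-90,-75,-60,-45,-30):
    m=(abs(w[...,1]-y)<3)&(w[...,2]>14)&(w[...,2]<26)&(w[...,0]<660)&(w[...,0]>430);x=w[m][:,0];a=x[x<545];b=x[x>545]
    print(y,np.percentile(a,[3,97]) if len(a) else 0,np.percentile(b,[3,97]) if len(b) else 0)
for x in (500,540,580):
    m=(abs(w[...,0]-x)<3)&(w[...,2]>14)&(w[...,2]<26)&(w[...,1]>-100);y=w[m][:,1];print(x,np.percentile(y,[3,97]))
for t in ("cast_white","cast_pair","lid","flask"):
    for q in nets.masks_of(t,p)[:1]:
        m=w[q["region"]];m=m[~np.isnan(m[:,0])];print(t,q["score"],np.round(q["bbox"]),np.round(np.percentile(m,[2,50,98],axis=0)).tolist())
E
```

```text
2.7167 [ 479.39356633 -186.71299308  298.93176005] [-8.60110213e-04  9.99999573e-01 -3.01315536e-05  3.36456974e-04]
1949 ((502.61566162109375, -292.66748046875), (124.1507797241211, 123.53462219238281), 72.30351257324219) [[429.2, -363.0, 21.9], [462.7, -255.0, 26.8], [574.0, -219.3, 28.9]]
1521 ((512.1223754882812, -284.9649963378906), (83.33720397949219, 94.75635528564453), 36.7193489074707) [[454.5, -342.6, 85.5], [503.8, -284.8, 95.2], [543.7, -259.7, 97.9]]
3106 ((544.798828125, -63.103904724121094), (133.70315551757812, 229.2732391357422), 89.98416137695312) [[433.1, -128.9, 12.5], [527.4, -40.8, 19.0], [652.4, 2.5, 26.9]]
-90 [464.08859115 477.41265646] [608.13514723 619.21515613]
-75 [464.94240226 477.38900327] [608.32233707 619.43441414]
-60 [465.00356828 477.24458384] [608.11912455 621.25296985]
-45 [465.06925727 477.27286618] [608.62412936 621.25206901]
-30 [465.03959792 477.21950056] [608.37252248 621.37392917]
500 [-9.86206307  2.34170123]
540 [-10.43595055   2.83211943]
580 [-11.0669891    1.53975554]
cast_white 0.92 [268. 240. 310. 281.] [[640.0, -162.0, 1.0], [660.0, -134.0, 16.0], [692.0, -104.0, 36.0]]
cast_pair 0.64 [260.  76. 306. 119.] [[394.0, -174.0, 1.0], [421.0, -145.0, 17.0], [445.0, -119.0, 36.0]]
lid 0.57 [120. 121. 217. 218.] [[450.0, -342.0, 50.0], [498.0, -288.0, 76.0], [553.0, -239.0, 97.0]]
flask 0.63 [140. 105. 231. 214.] [[431.0, -335.0, 13.0], [460.0, -254.0, 27.0], [572.0, -221.0, 29.0]]
```

View pics/w1.png

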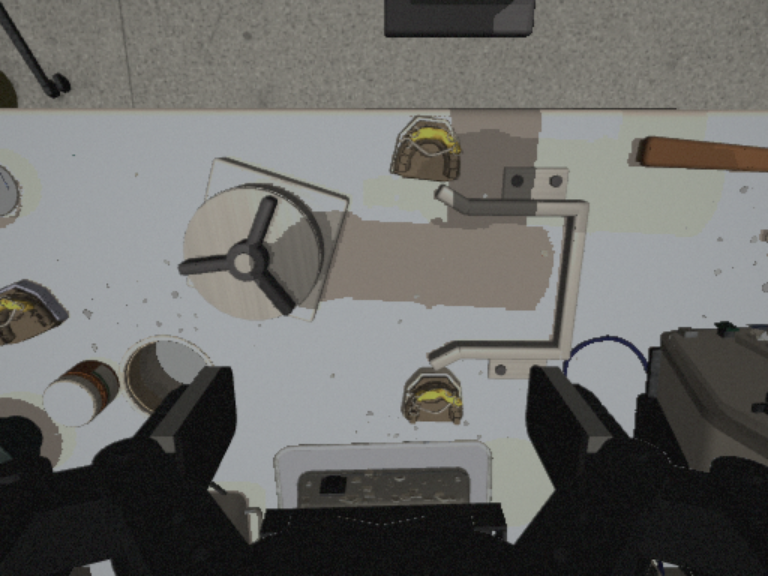

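```bash
python3 - <<'E'
from h import *
for f in ("top0.npz","w1.npz"):
    w=np.load(f)["w"];print(f)
    for x in range(720,380,-20):
        print(x,[int(np.nan_to_num(np.nanmax(np.append(w[...,2][(abs(w[...,0]-x)<=10)&(abs(w[...,1]-y)<=10)],-9)))) for y in range(-600,-340,20)])
print(arm.read_state()["joints"])
# push-1 contact: face centre
a=np.radians(-17.7);ex=np.array([np.cos(a),np.sin(a)]);c=np.array([502.6,-292.7])
for off in (62+3+25,):
    q=c-off*ex;print(q);plan([*q,60],72.3,-30);plan([*q,2],72.3,-30)
E
```

```text
top0.npz
720 [29, 17, 26, 74, 76, 4, 7, 5, 6, 7, 9, 8, 7]
700 [42, 25, 30, 74, 9, 7, 3, 8, 7, 5, 9, 6, 5]
680 [74, 73, 75, 76, 5, 55, 56, 52, 8, -9, -9, 2, 9]
660 [6, 9, 5, 6, 7, 54, 56, 57, -9, -9, -9, -9, 13]
640 [6, 5, 8, 6, 8, 56, 58, 52, 3, -9, -9, -1, 8]
620 [8, 10, 5, 7, 9, 5, 7, 6, 6, 7, 1, 4, 6]
600 [6, 6, 34, 32, 23, 7, 8, 7, 6, 10, 10, 6, 10]
580 [8, 7, 50, 38, 33, 24, 6, 9, 10, 5, 7, 8, 8]
560 [6, 6, 38, 40, 39, 8, 6, 8, 6, 9, 7, 7, 10]
540 [5, 12, 8, 16, 9, 9, 6, 4, 6, 7, 8, 7, 33]
520 [7, 11, 8, 6, 9, 10, 6, 6, 7, 7, 6, 9, 33]
500 [8, 5, 6, 6, 9, 6, 9, 6, 7, 9, 7, 6, 30]
480 [8, 92, 94, 94, 94, 6, 9, 5, 7, 8, 10, 10, 12]
460 [9, 92, 12, 7, 93, 7, 7, 7, 7, 8, 8, 8, 6]
440 [6, 91, 90, 89, 93, 8, 10, 9, 9, 6, 7, 6, 7]
420 [9, 9, 92, 89, 8, 8, 6, 8, 6, 6, 9, 7, 5]
400 [6, 8, 5, 6, 8, 6, 5, 11, 7, 7, 7, 6, 10]
w1.npz
720 [-9, -9, 14, 49, 1, 0, 1, 0, -1, -9, -9, -9, -9]
700 [0, 12, 33, 70, -9, 0, 1, 0, 4, -9, -9, -9, -9]
680 [0, 28, 55, 70, -9, 49, 49, 47, 2, -9, -9, -9, -9]
660 [-2, 1, 0, 0, 47, 49, 49, 49, -9, -9, -9, -9, -9]
640 [-9, 0, 1, 1, 0, 49, 49, 48, 0, -9, -9, -9, 
[... 215 characters left out ...]
7, 13, 1, 1, 1, 1, 0, 1, 1, 28]
520 [-9, -9, 0, 1, 1, 3, 1, 1, 1, 1, 0, 1, -9]
500 [-9, -9, 0, 1, 1, 1, 0, 1, 2, 1, 0, 0, -9]
480 [-9, -9, 0, 22, 23, 1, 1, 1, 1, 0, 1, 1, 1]
460 [-9, -9, -9, -9, 27, 2, 1, 1, 1, 1, 1, 1, 1]
440 [-9, -9, -9, 11, 22, 1, 1, 2, 1, 1, 1, 1, 0]
420 [-9, -9, -9, 1, 1, 1, 1, 1, 1, 1, 1, 1, 1]
400 [-9, -9, -9, 0, 1, 1, 1, 1, 1, 0, 1, 1, 1]
[-5.85604632e-02  1.37682713e-01 -8.62385344e-02  9.97216590e-05
 -1.34712971e+00 -1.51040478e+00]
[ 416.86046669 -265.33702452]
shift units [ 2.47 -3.08  9.55] rot units [ 0.78 -4.96  2.9 ] shift in target axes [ 5.99 -3.69  7.56]
shift units [ 2.47 -3.08 11.87] rot units [ 0.78 -4.96  2.9 ] shift in target axes [ 7.15 -3.69  9.57]
```

Emit:
apply_moves:
  delta_rot:
    - [0,0,0]
    - [0,0,0]
    - [0,0,0]
    - [0,0,0]
    - [0,0,0]
    - [0,0,0]
    - [0,0,0]
    - [0,0,0]
    - [0,0,0]
    - [0,0,0]
    - [0.13,-0.83,0.48]
    - [0.13,-0.83,0.48]
    - [0.13,-0.83,0.48]
    - [0.13,-0.83,0.48]
    - [0.13,-0.83,0.48]
    - [0.13,-0.83,0.48]
    - [0,0,0]
    - [0,0,0]
    - [0,0,0]
    - [0,0,0]
  xyz:
    - [0.25,-0.31,0.95]
    - [0.25,-0.31,0.95]
    - [0.25,-0.31,0.95]
    - [0.25,-0.31,0.95]
    - [0.25,-0.31,0.95]
    - [0.25,-0.31,0.95]
    - [0.25,-0.31,0.95]
    - [0.25,-0.31,0.95]
    - [0.25,-0.31,0.95]
    - [0.25,-0.31,0.95]
    - [0,0,0]
    - [0,0,0]
    - [0,0,0]
    - [0,0,0]
    - [0,0,0]
    - [0,0,0]
    - [0.38,0,0.66]
    - [0.38,0,0.66]
    - [0.38,0,0.66]
    - [0,0,0]
  hand: [-1,-1,-1,-1,-1,-1,-1,-1,-1,-1,-1,-1,-1,-1,-1,-1,-1,-1,-1,-1]

```text
clock: 4.63
position: [408.6, -280.7, 11.3]
ee_rot: [0.137, 0.962, -0.013, 0.237]
contact_force: [-0.1, 0.0, -0.3]
gripper_width: 85.1
grasp_force: 0.0
```

```bash
python3 - <<'E'
from h import *
s=arm.read_state();print(s["position"],s["contact_force"],s["joints"])
R=Ro.from_quat(s["ee_rot"]).as_matrix();print(np.round(R,3),np.degrees(np.arctan2(R[1,1],R[0,1])))
p=shot("wrist");save(p,"w2.png",k=1.2)
E
```

```text
[ 408.58366877 -280.65635165   11.28943736] [-0.14988614  0.00150712 -0.3153237 ] [-0.3919374   0.3041977  -0.66036936 -0.5914718  -0.16122545 -0.89862797]
[[-0.85   0.27   0.453]
 [ 0.258  0.962 -0.09 ]
 [-0.46   0.04  -0.887]] 74.30784251706687
```

View pics/w2.png

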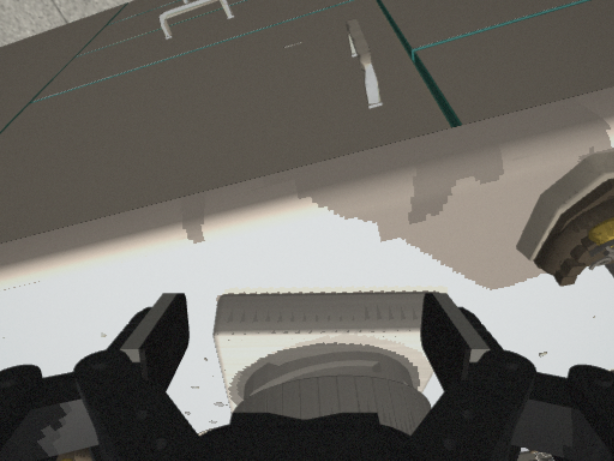

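```bash
python3 - <<'E'
from h import *
a=np.radians(-17.7);ex=np.array([np.cos(a),np.sin(a)]);c=np.array([502.6,-292.7])
q=c-75*ex;print(q);plan([*q,4],72.3,-25)
E
```

```text
[ 431.15038891 -269.89752043]
shift units [-0.48  0.66  0.67] rot units [0.48 0.41 0.15] shift in target axes [-0.49  0.7   0.61]
```

Emit:
apply_moves:
  delta_rot:
    - [0.48,0.41,0.15]
    - [0,0,0]
    - [0,0,0]
  xyz:
    - [0,0,0]
    - [-0.25,0.35,0.3]
    - [-0.25,0.35,0.3]
  hand: [-1,-1,-1]

```text
clock: 4.93
position: [428.8, -279.0, 11.7]
ee_rot: [0.139, 0.965, -0.008, 0.222]
contact_force: [-0.4, 0.2, -0.6]
gripper_width: 85.4
grasp_force: 0.0
```

```bash
cat >> h.py <<'E'
def info():
    s=arm.read_state();R=Ro.from_quat(s["ee_rot"]).as_matrix()
    print("t",round(s["clock"],2),"pos",np.round(s["position"],1),"yaw",round(np.degrees(np.arctan2(R[1,1],R[0,1])),1),"roll",round(np.degrees(R[2,1]),1),"tilt",round(np.degrees(np.arctan2(R[2,0],-R[2,2])),1),"F",np.round(s["contact_force"],1),"M",np.round(s["wrist_torque"],2),"j",np.round(s["joints"],2))
E
python3 - <<'E'
from h import *
info();a=np.radians(-17.7);ex=np.array([np.cos(a),np.sin(a)]);c=np.array([502.6,-292.7])
plan([*(c-75*ex),4],72.3,-25)
E
```

```text
t 4.93 pos [ 428.8 -279.    11.7] yaw 74.2 roll 2.7 tilt -25.5 F [-0.4  0.2 -0.6] M [0.23 0.88 0.1 ] j [-0.34  0.32 -0.66 -0.44 -0.16 -1.1 ]
shift units [0.15 0.36 0.29] rot units [0.54 0.08 0.09] shift in target axes [0.15 0.38 0.27]
```

Emit:
apply_moves:
  delta_rot:
    - [0.5,0.7,0.0]
    - [0,0,0]
    - [0,0,0]
    - [0,0,0]
  xyz:
    - [0,0.1,0]
    - [0,0.15,0]
    - [0,0,0]
    - [0,0,0]
  hand: [0,0,0,0]

```text
clock: 5.27
position: [427.3, -278.5, 13.9]
ee_rot: [0.142, 0.969, -0.009, 0.201]
contact_force: [-0.0, 0.1, -0.4]
gripper_width: 42.9
grasp_force: 0.0
```

```bash
python3 - <<'E'
from h import *
info();print(arm.read_state()["gripper_width"]);a=np.radians(-17.7);ex=np.array([np.cos(a),np.sin(a)]);c=np.array([502.6,-292.7])
plan([*(c-80*ex),7],72.3,-21)
p=shot("wrist");w=cloud(p);save(p,"w3.png",k=1.2)
E
```

```text
t 5.27 pos [ 427.3 -278.5   13.9] yaw 73.9 roll 2.3 tilt -23.1 F [-0.   0.1 -0.4] M [ 0.15  0.81 -0.02] j [-0.3   0.32 -0.69 -0.28 -0.16 -1.29]
42.85572214280048
shift units [0.25 0.37 0.21] rot units [0.45 0.34 0.1 ] shift in target axes [0.25 0.38 0.2 ]
```

View pics/w3.png

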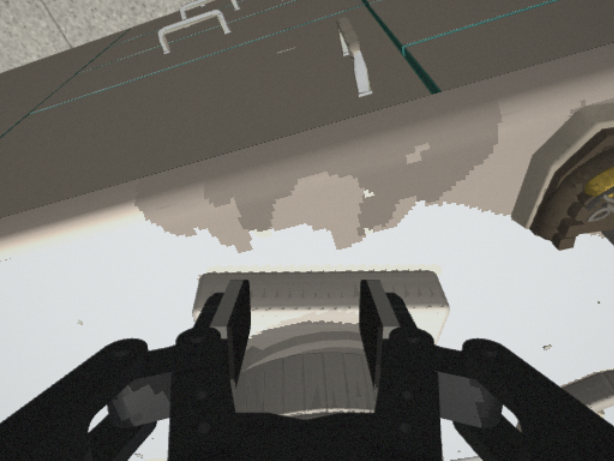

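Emit:
apply_moves:
  delta_rot:
    - [0.45,0.4,0.1]
    - [0,0,0]
    - [0,0,0]
  xyz:
    - [0,0.0,0]
    - [0.08,0.38,0.2]
    - [0,0,0]
  hand: [0,0,0]

```text
clock: 5.57
position: [429.0, -275.1, 14.1]
ee_rot: [0.146, 0.972, -0.01, 0.181]
contact_force: [-0.6, 0.1, 1.1]
gripper_width: 42.6
grasp_force: 0.0
```

```bash
python3 - <<'E'
from h import *
info();a=np.radians(-17.7);ex=np.array([np.cos(a),np.sin(a)]);c=np.array([502.6,-292.7])
plan([*(c-76*ex),7],72.3,-21)
E
```

```text
t 5.57 pos [ 429.  -275.1   14.1] yaw 73.2 roll 1.9 tilt -20.9 F [-0.6  0.1  1.1] M [ 0.19  0.8  -0.02] j [-0.27  0.32 -0.73 -0.14 -0.16 -1.47]
shift units [0.12 0.22 0.27] rot units [ 0.35 -0.03  0.03] shift in target axes [0.12 0.23 0.26]
```

Emit:
apply_moves:
  delta_rot:
    - [0,0,0]
    - [0,0,0]
    - [0,0,0]
    - [0,0,0]
    - [0,0,0]
    - [0.3,0.87,0]
    - [0,0.87,0]
    - [0,0.87,0]
    - [0,0.87,0]
    - [0,0,-1]
    - [0,0,-1]
    - [0,0,-1]
    - [0,0,-1]
    - [0,0,-1]
    - [0,0,-1]
    - [0,0,-1]
    - [0,0,-1]
    - [0,0,-1]
    - [0,0,-1]
    - [0,0,-1]
  xyz:
    - [0,0,-1]
    - [0,0,-1]
    - [0,0,-1]
    - [0,0,-1]
    - [0,0,-1]
    - [0,0,0]
    - [0,0,0]
    - [0,0,0]
    - [0,0,0]
    - [0,0,0]
    - [0,0,0]
    - [0,0,0]
    - [0,0,0]
    - [0,0,0]
    - [0,0,0]
    - [0,0,0]
    - [0,0,0]
    - [0,0,0]
    - [0,0,0]
    - [0,0,0]
  hand: [-1,-1,-1,-1,-1,-1,-1,-1,-1,-1,-1,-1,-1,-1,-1,-1,-1,-1,-1,-1]

```text
clock: 7.23
position: [385.6, -265.2, 130.6]
ee_rot: [-0.415, 0.91, 0.003, 0.002]
contact_force: [0.4, -1.2, -0.0]
gripper_width: 85.0
grasp_force: 0.0
```

```bash
python3 - <<'E'
from h import *
info();plan([474,-388,125],162.3,0);plan([474,-388,125],162.3,-30)
E
```

```text
t 7.23 pos [ 385.6 -265.2  130.6] yaw 139.0 roll 0.2 tilt -0.4 F [ 0.4 -1.2 -0. ] M [-0.03  0.05  0.03] j [-0.26  0.19 -0.46 -0.01 -0.92 -0.45]
shift units [ 1.39 -5.89  0.19] rot units [ 0.02  0.07 -3.89] shift in target axes [ 3.6  -4.86  0.22]
shift units [ 1.39 -5.89  0.19] rot units [-1.   -4.86 -3.8 ] shift in target axes [ 3.23 -4.86 -1.61]
```

Emit:
apply_moves:
  delta_rot:
    - [0,0,-0.97]
    - [0,0,-0.97]
    - [0,0,-0.97]
    - [0,0,-0.97]
    - [0,0,0]
    - [0,0,0]
    - [0,0,0]
    - [0,0,0]
    - [0,0,0]
    - [0,0,0]
    - [0,-1,0]
    - [0,-1,0]
    - [0,-1,0]
    - [0,-1,0]
    - [0,-1,0]
    - [0,0,0]
    - [0,0,0]
    - [0,0,0]
    - [0,0,0]
  xyz:
    - [0,0,0]
    - [0,0,0]
    - [0,0,0]
    - [0,0,0]
    - [0.6,-0.81,0]
    - [0.6,-0.81,0]
    - [0.6,-0.81,0]
    - [0.6,-0.81,0]
    - [0.6,-0.81,0]
    - [0.6,-0.81,0]
    - [0,0,0]
    - [0,0,0]
    - [0,0,0]
    - [0,0,0]
    - [0,0,0]
    - [0.5,0,0.86]
    - [0.5,0,0.86]
    - [0.5,0,0.86]
    - [0.4,0,0.7]
  hand: [-1,-1,-1,-1,-1,-1,-1,-1,-1,-1,-1,-1,-1,-1,-1,-1,-1,-1,-1]

```text
clock: 8.82
position: [473.9, -388.6, 34.1]
ee_rot: [-0.567, 0.781, 0.153, 0.214]
contact_force: [0.2, 0.1, 0.2]
gripper_width: 85.0
grasp_force: 0.0
```

```bash
python3 - <<'E'
from h import *
info();y=np.array([.304,.953]);c=np.array([502.6,-292.7])
plan([*(c-72*y),2],162.3,-30)
E
```

```text
t 8.82 pos [ 473.9 -388.6   34.1] yaw 161.9 roll -0.2 tilt -30.5 F [0.2 0.1 0.2] M [-0.93  0.36  0.01] j [-0.71  0.68  0.14 -0.51 -1.29  0.6 ]
shift units [-0.31  0.08  1.68] rot units [-0.06  0.08 -0.05] shift in target axes [-0.33  0.07  1.67]
```

Emit:
apply_moves:
  delta_rot:
    - [0,0,0]
    - [0,0,0]
    - [0,0,0]
    - [0,0,0]
    - [0,0,0]
    - [0,0,0]
    - [0,0,0]
    - [0,0,0]
    - [0,0,0]
    - [0,0,0]
    - [0,0,0]
    - [0,0,0]
    - [0,0,0]
    - [0,0,0]
    - [0,0,0]
    - [0,0,0]
    - [0,0,0]
    - [0,0,0]
  xyz:
    - [-0.16,0.04,0.84]
    - [-0.16,0.04,0.84]
    - [-0.13,0,0.075]
    - [-0.26,0,0.15]
    - [-0.26,0,0.15]
    - [-0.26,0,0.15]
    - [-0.26,0,0.15]
    - [-0.26,0,0.15]
    - [-0.26,0,0.15]
    - [-0.26,0,0.15]
    - [-0.26,0,0.15]
    - [-0.26,0,0.15]
    - [-0.26,0,0.15]
    - [-0.26,0,0.15]
    - [-0.26,0,0.15]
    - [-0.26,0,0.15]
    - [-0.13,0,0.075]
    - [0,0,0]
  hand: [-1,-1,-1,-1,-1,-1,-1,-1,-1,-1,-1,-1,-1,-1,-1,-1,-1,-1]

```text
clock: 10.32
position: [513.1, -264.0, 4.7]
ee_rot: [-0.567, 0.782, 0.151, 0.21]
contact_force: [0.4, -4.8, 0.3]
gripper_width: 85.3
grasp_force: 3.1
```

```bash
cat >> h.py <<'E'
def flask(p,w=None):
    w=cloud(p) if w is None else w
    m=(w[...,0]>420)&(w[...,0]<660)&(w[...,1]>-420)&(w[...,1]<60)&(w[...,2]>80)&(w[...,2]<110)
    print("fins pts",m.sum(),"med",np.median(w[m],axis=0) if m.sum() else 0)
    return w
E
python3 - <<'E'
from h import *
info();p=shot("wrist");save(p,"w4.png",k=1.5);w=cloud(p);np.savez("w4.npz",w=w)
m=(w[...,2]>22)&(w[...,2]<34)&(w[...,0]>420)&(w[...,0]<660)&(w[...,1]>-330)&(w[...,1]<-60)
print(m.sum(),cv2.minAreaRect(w[m][:,:2].astype(np.float32)))
p=shot("top");w=cloud(p)
m=(w[...,2]>18)&(w[...,2]<40)&(w[...,0]>435)&(w[...,0]<630)&(w[...,1]>-330)&(w[...,1]<-100)
print(m.sum(),cv2.minAreaRect(w[m][:,:2].astype(np.float32)))
E
```

```text
t 10.32 pos [ 513.1 -264.     4.7] yaw 161.9 roll -0.1 tilt -30.0 F [ 0.4 -4.8  0.3] M [-1.94  0.4  -0.17] j [-0.52  0.63 -0.04 -0.58 -1.1   0.53]
13504 ((508.6978759765625, -276.3210144042969), (60.813411712646484, 122.52559661865234), 72.78047180175781)
116 ((547.6126098632812, -127.35189819335938), (126.15835571289062, 185.6141357421875), 53.79790115356445)
```

View pics/w4.png

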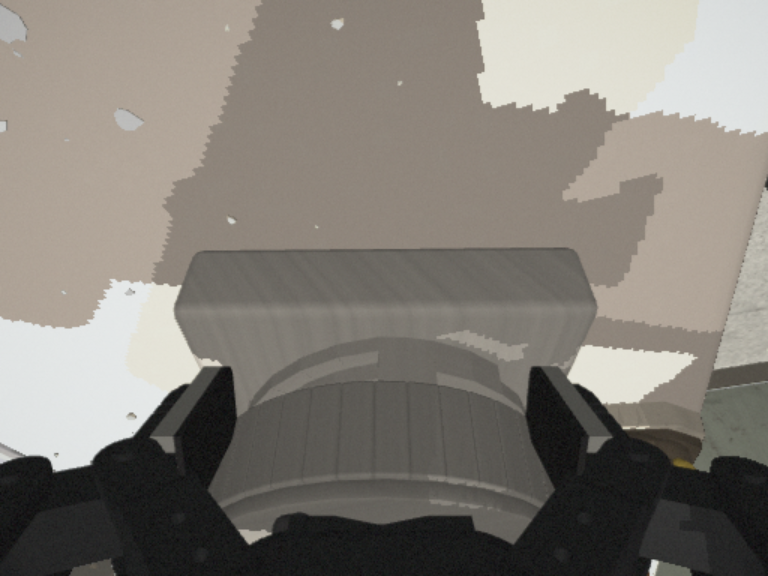

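Emit:
apply_moves:
  delta_rot:
    - [0,0,0]
    - [0,0,0]
    - [-0.25,0,-0.435]
    - [-0.25,0,-0.435]
    - [-0.25,0,-0.435]
    - [-0.25,0,-0.435]
    - [-0.25,0,-0.435]
    - [-0.25,0,-0.435]
    - [0,0,0]
  xyz:
    - [-0.17,0,0.1]
    - [-0.17,0,0.1]
    - [-0.127,-0.136,0.073]
    - [-0.127,-0.136,0.073]
    - [-0.127,-0.136,0.073]
    - [-0.127,-0.136,0.073]
    - [-0.127,-0.136,0.073]
    - [-0.127,-0.136,0.073]
    - [0,0,0]
  hand: [-1,-1,-1,-1,-1,-1,-1,-1,-1]

```text
clock: 11.17
position: [538.9, -236.2, 4.3]
ee_rot: [0.684, -0.682, -0.184, -0.182]
contact_force: [-2.9, -6.0, 2.5]
gripper_width: 85.1
grasp_force: 3.9
```

```bash
python3 - <<'E'
from h import *
info();p=shot("wrist");save(p,"w5.png",k=1.3)
w=cloud(p)
m=(w[...,2]>25)&(w[...,2]<33)&(w[...,0]>420)&(w[...,0]<660)&(w[...,1]>-330)&(w[...,1]<-60)
np.savez("w5.npz",w=w)
# flask body edges in strip of top-face, per y
for y in range(-230,-100,10):
    k=m&(abs(w[...,1]-y)<3);x=w[k][:,0]
    if len(x)>3: print(y,len(x),np.percentile(x,[1,99]))
E
```

```text
t 11.17 pos [ 538.9 -236.2    4.3] yaw -179.8 roll 0.1 tilt -30.1 F [-2.9 -6.   2.5] M [-2.    0.77  0.66] j [-0.43  0.69  0.07 -0.5  -1.23  0.67]
-230 82 [489.05707825 591.3812907 ]
-220 22 [588.77734646 592.96442696]
```

View pics/w5.png

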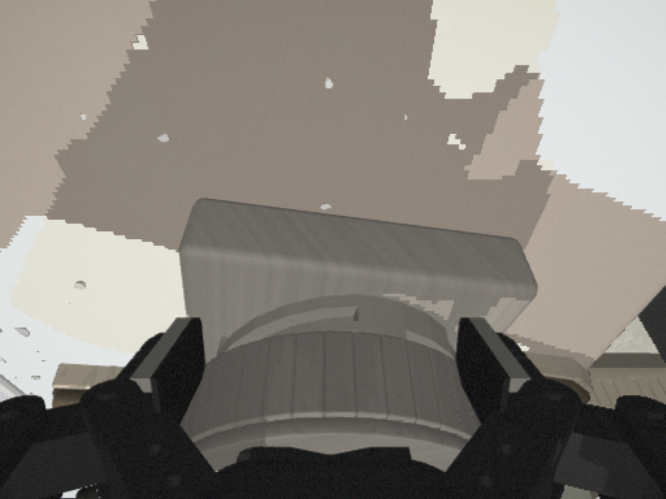

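```bash
python3 - <<'E'
from h import *
w=np.load("w5.npz")["w"]
for x in range(480,606,10):
    k=(abs(w[...,0]-x)<3)&(w[...,2]>6)&(w[...,2]<31)&(w[...,1]<-150)&(w[...,1]>-300)
    q=w[k]
    if len(q)>5: print(x,len(q),np.percentile(q[:,1],[3,50,97]).round(1),np.percentile(q[:,2],[3,97]).round(1))
k=(w[...,2]>8)&(w[...,2]<26)&(w[...,1]<-200)&(w[...,1]>-280)&(w[...,0]>470)&(w[...,0]<620);print(np.percentile(w[k][:,0],[0.5,99.5]))
E
```

```text
480 760 [-270.2 -268.3 -247.7] [ 7.4 27.7]
490 845 [-272.  -269.7 -234.5] [ 7.4 27.7]
500 894 [-273.7 -270.8 -247.8] [ 7.6 29.2]
510 806 [-275.5 -273.7 -257. ] [ 7.2 29.6]
520 781 [-277.3 -275.6 -262.5] [ 7.4 30. ]
530 794 [-279.  -277.4 -265.5] [ 7.1 30.1]
540 855 [-280.8 -279.  -265.7] [ 7.2 29.9]
550 918 [-282.5 -280.6 -263.7] [ 7.3 29.7]
560 1026 [-284.2 -281.8 -259.4] [ 7.4 28. ]
570 1180 [-285.8 -281.6 -252.2] [ 7.7 27.8]
580 1410 [-287.6 -279.7 -239.8] [ 7.8 28. ]
590 611 [-286.6 -258.5 -222.6] [13.4 27.7]
[470.38347223 591.38462223]
```

```bash
python3 - <<'E'
from h import *
w=np.load("w5.npz")["w"]
for u,v in [(138,254),(150,250),(135,300),(110,330),(365,254),(372,290),(250,180),(250,215),(250,250),(250,290),(250,330),(250,350),(165,160),(150,190),(250,100)]: print(u,v,np.round(w[v,u],1))
p=shot("top");cv2.imwrite("pics/t5.png",cv2.resize(cv2.cvtColor(p["frame"],cv2.COLOR_RGB2BGR)[130:240,170:320],None,fx=5,fy=5))
w=cloud(p)
m=(w[...,2]>18)&(w[...,2]<40)&(w[...,0]>435)&(w[...,0]<630)&(w[...,1]>-330)&(w[...,1]<-135);q=w[m];print(q[np.argsort(q[:,1])][:10].round())
E
```

```text
138 254 [ 585.7 -273.3   46.5]
150 250 [ 583.  -268.8   41.8]
135 300 [ 583.3 -270.4   64. ]
110 330 [ 574.7 -304.7   87.2]
365 254 [ 496.7 -273.4   46.5]
372 290 [ 498.  -274.2   62. ]
250 180 [ 542.  -280.4   12.7]
250 215 [ 542.  -273.2   26.8]
250 250 [ 541.9 -266.4   40.2]
250 290 [ 541.8 -270.9   60.4]
250 330 [ 541.7 -269.8   74.4]
250 350 [ 541.5 -296.8   89.3]
165 160 [ 579.7 -287.2    6.9]
150 190 [ 582.7 -286.7   24.7]
250 100 [ 5.419e+02 -3.129e+02 -4.000e-01]
[[ 574. -277.   29.]
 [ 571. -277.   20.]
 [ 566. -277.   33.]
 [ 564. -277.   26.]
 [ 560. -277.   28.]
 [ 556. -277.   32.]
 [ 553. -276.   28.]
 [ 550. -276.   23.]
 [ 547. -276.   25.]
 [ 543. -276.   28.]]
```

View pics/t5.png

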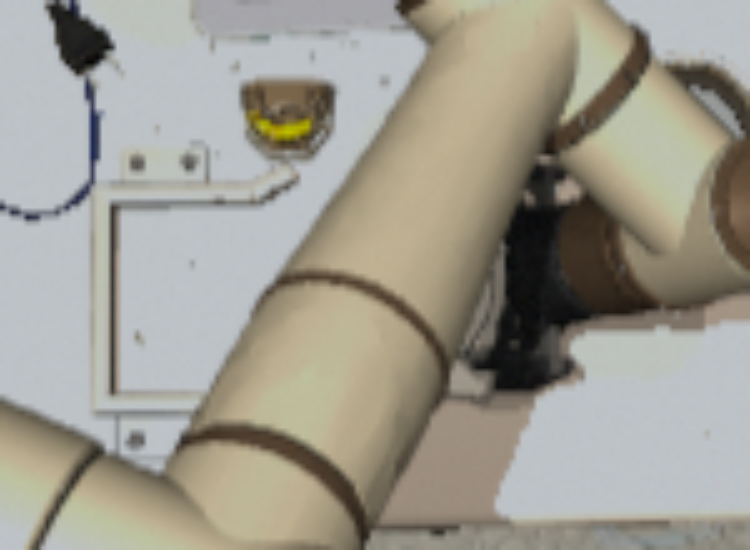

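```bash
python3 - <<'E'
from h import *
w=np.load("w1.npz")["w"]
for u,v in [(152,246),(152,250),(145,255),(150,270),(150,290),(357,250),(365,270),(130,290)]: print(u,v,np.round(w[v,u]-[479.4,-186.7,298.9],1))
m=(w[...,2]>285)&(w[...,2]<420);q=w[m]-[479.4,-186.7,298.9];print(np.percentile(q,[0,1,5,50,95,100],axis=0).round(1))
E
```

```text
152 246 [ -8.3 -42.5  45.6]
152 250 [ -6.8 -42.5  46.1]
145 255 [ -8.8 -42.6  54.4]
150 270 [ -0.5 -42.2  51.6]
150 290 [  7.8 -42.5  53.2]
357 250 [-8.1 42.9 48.7]
365 270 [-5.3 42.8 59.8]
130 290 [ -4.9 -42.5  72.4]
[[-18.8 -73.   41.8]
 [-16.7 -66.9  47.6]
 [-16.3 -62.2  57.8]
 [ -9.9   1.2  98.6]
 [  6.2  62.9 117.6]
 [ 13.6  74.4 121.1]]
```

Emit:
apply_moves:
  delta_rot:
    - [0,0,0]
    - [0,0,0]
    - [0,0,0]
    - [0,0,0]
    - [0,0,0]
  xyz:
    - [0.4,0,-0.25]
    - [0.7,0,-0.4]
    - [0.7,0,-0.4]
    - [0.7,0,-0.4]
    - [0.3,0,-0.17]
  hand: [-1,-1,-1,-1,-1]

```text
clock: 11.68
position: [539.3, -318.7, 3.8]
ee_rot: [-0.682, 0.684, 0.183, 0.184]
contact_force: [-0.0, -0.2, 0.1]
gripper_width: 85.3
grasp_force: 0.0
```

```bash
python3 - <<'E'
from h import *
info();p=shot("wrist");save(p,"w6.png",k=1.3);w=cloud(p);np.savez("w6.npz",w=w)
a=[]
for x in range(480,590,5):
    k=(abs(w[...,0]-x)<2)&(w[...,2]>6)&(w[...,2]<24)&(w[...,1]<-200)&(w[...,1]>-300)
    if k.sum()>5: a.append((x,np.median(w[k][:,1])))
a=np.array(a);print(a.round(1).tolist());print(np.degrees(np.arctan(np.polyfit(a[:,0],a[:,1],1)[0])))
for u,v in [(138,254),(150,250),(250,330),(250,300),(365,254)]: print(u,v,np.round(w[v,u],1))
E
```

```text
t 11.68 pos [ 539.3 -318.7    3.8] yaw 179.8 roll -0.0 tilt -30.1 F [-0.  -0.2  0.1] M [-0.95 -0.12 -0.04] j [-0.53  0.76  0.2  -0.46 -1.33  0.71]
[[480.0, -269.4], [485.0, -270.3], [490.0, -271.2], [495.0, -272.0], [500.0, -272.9], [505.0, -273.7], [510.0, -274.6], [515.0, -275.6], [520.0, -276.4], [525.0, -277.2], [530.0, -278.0], [535.0, -279.1], [540.0, -279.8], [545.0, -280.8], [550.0, -281.6], [555.0, -282.4], [560.0, -283.2], [565.0, -284.2], [570.0, -285.1], [575.0, -286.0], [580.0, -286.8], [585.0, -287.3]]
-9.802450814680476
138 254 [ 585.8 -355.9   45.9]
150 250 [ 582.8 -352.3   41.8]
250 330 [ 542.9 -267.3   42.6]
250 300 [ 543.  -275.3   27.7]
365 254 [ 496.8 -355.7   45.9]
```

View pics/w6.png

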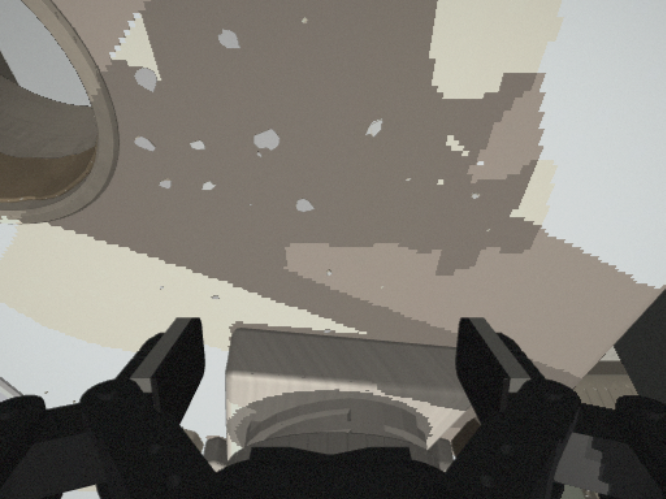

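Emit:
apply_moves:
  delta_rot:
    - [0,0,0]
    - [0,0,0]
    - [0,0,0]
    - [0,0,0]
  xyz:
    - [0.2,0,0.35]
    - [0.17,0,0.3]
    - [0.12,0,0.2]
    - [0,0,0]
  hand: [-1,-1,-1,-1]

```text
clock: 12.07
position: [538.4, -314.5, -22.5]
ee_rot: [-0.682, 0.683, 0.186, 0.184]
contact_force: [-0.0, 0.3, -0.1]
gripper_width: 85.2
grasp_force: 0.0
```

```bash
python3 - <<'E'
from h import *
info()
E
```

```text
t 12.07 pos [ 538.4 -314.5  -22.5] yaw 180.0 roll 0.2 tilt -30.3 F [-0.   0.3 -0.1] M [-1.02  0.01  0.04] j [-0.53  0.79  0.19 -0.47 -1.29  0.73]
```

Emit:
apply_moves:
  delta_rot:
    - [0,0,0]
    - [0,0,0]
    - [0,0,0]
    - [0,0,0]
    - [0,0,0]
    - [0,0,0]
    - [0,0,0]
    - [0,0,0]
    - [0,0,0]
  xyz:
    - [-0.52,0,0.3]
    - [-0.43,0,0.25]
    - [-0.17,0,0.1]
    - [-0.22,0,0.125]
    - [-0.22,0,0.125]
    - [-0.22,0,0.125]
    - [-0.22,0,0.125]
    - [-0.13,0,0.075]
    - [-0.05,0,0.03]
  hand: [-1,-1,-1,-1,-1,-1,-1,-1,-1]

```text
clock: 12.82
position: [541.3, -255.0, -19.7]
ee_rot: [-0.683, 0.684, 0.181, 0.184]
contact_force: [2.7, -3.9, -0.6]
gripper_width: 85.8
grasp_force: 2.5
```

```bash
cat >> h.py <<'E'
def back(p):
    w=cloud(p);a=[]
    for x in range(470,615,5):
        k=(abs(w[...,0]-x)<2)&(w[...,2]>8)&(w[...,2]<22)&(w[...,1]<-100)&(w[...,1]>-310)
        if k.sum()>15: a.append((x,np.median(w[k][:,1])))
    a=np.array(a);print(a.round(1).tolist());b=a[(a[:,0]>515)&(a[:,0]<570)];g=np.polyfit(b[:,0],b[:,1],1);print("yaw",np.degrees(np.arctan(g[0])),"back y at 542",np.polyval(g,542))
    k=(w[...,2]>10)&(w[...,2]<22)&(w[...,1]<np.polyval(g,542)+12)&(w[...,1]>np.polyval(g,542)-15)&(w[...,0]>460)&(w[...,0]<625);print("x ext",np.percentile(w[k][:,0],[0.3,99.7]))
    return w
E
python3 - <<'E'
from h import *
info();p=shot("wrist");save(p,"w7.png",k=1.3);back(p)
E
```

```text
t 12.82 pos [ 541.3 -255.   -19.7] yaw 179.9 roll -0.3 tilt -29.9 F [ 2.7 -3.9 -0.6] M [-2.28 -0.66 -0.68] j [-0.45  0.73  0.09 -0.5  -1.21  0.7 ]
[[470.0, -261.2], [490.0, -286.5], [495.0, -289.0], [500.0, -273.3], [505.0, -263.7], [510.0, -264.1], [515.0, -264.4], [520.0, -264.7], [525.0, -265.0], [530.0, -265.3], [535.0, -265.6], [540.0, -265.9], [545.0, -266.2], [550.0, -266.4], [555.0, -266.8], [560.0, -267.2], [565.0, -267.5], [570.0, -267.8], [575.0, -268.1], [580.0, -268.4], [585.0, -274.5], [590.0, -289.6], [595.0, -286.8]]
yaw -3.472180745097061 back y at 542 -266.0254623616396
x ext [468.67848497 587.13954378]
```

View pics/w7.png

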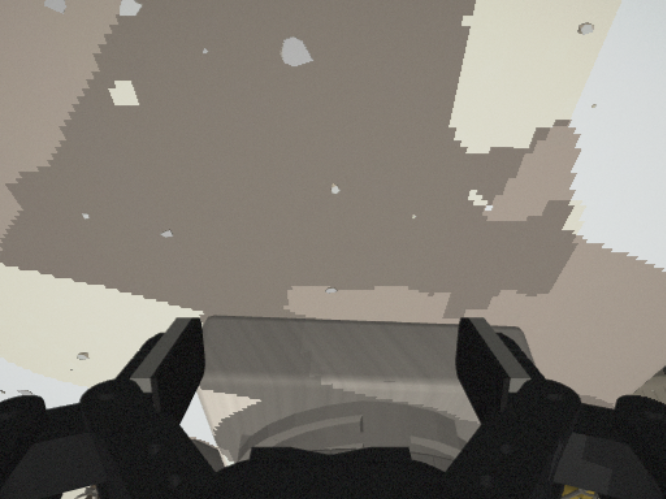

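Emit:
apply_moves:
  delta_rot:
    - [0.145,0,0.25]
    - [0.145,0,0.25]
    - [0,0,0]
    - [0,0,0]
    - [0,0,0]
    - [0,0,0]
    - [0,0,0]
    - [0,0,0]
    - [0,0,0]
    - [0,0,0]
  xyz:
    - [-0.052,0,0.03]
    - [-0.052,0,0.03]
    - [-0.142,-0.05,0.1]
    - [-0.142,-0.05,0.1]
    - [-0.142,-0.05,0.1]
    - [-0.142,-0.05,0.1]
    - [-0.142,-0.05,0.1]
    - [-0.142,-0.05,0.1]
    - [0,0,0]
    - [0,0,0]
  hand: [-1,-1,-1,-1,-1,-1,-1,-1,-1,-1]

```text
clock: 13.7
position: [547.7, -227.3, -21.0]
ee_rot: [-0.662, 0.703, 0.177, 0.188]
contact_force: [-2.0, -7.5, 5.7]
gripper_width: 85.2
grasp_force: 3.7
```

```bash
python3 - <<'E'
from h import *
info();p=shot("wrist");save(p,"w8.png",k=1.3);w=back(p)
# left/right ends of flask top plate rows: print x extent by y for z in 25..31
for y in range(-250,-200,6):
    k=(abs(w[...,1]-y)<3)&(w[...,2]>25)&(w[...,2]<31);x=w[k][:,0]
    if len(x)>5: print(y,np.percentile(x,[1,99]).round(1))
p=shot("scene");np.savez("s8.npz",w=cloud(p),f=p["frame"])
w=cloud(p)
m=(w[...,2]>10)&(w[...,2]<32)&(w[...,0]>440)&(w[...,0]<625)&(w[...,1]>-280)&(w[...,1]<-100);print(m.sum(),w[m].min(0),w[m].max(0))
E
```

```text
t 13.7 pos [ 547.7 -227.3  -21. ] yaw 176.6 roll -0.0 tilt -30.0 F [-2.  -7.5  5.7] M [-1.98  0.54  0.36] j [-0.42  0.71  0.05 -0.53 -1.16  0.64]
[[475.0, -236.2], [480.0, -237.2], [495.0, -256.1], [500.0, -259.8], [505.0, -247.5], [510.0, -238.8], [515.0, -239.1], [520.0, -239.4], [525.0, -239.6], [530.0, -240.0], [535.0, -240.3], [540.0, -240.6], [545.0, -240.8], [550.0, -241.1], [555.0, -241.5], [560.0, -241.7], [565.0, -241.9], [570.0, -242.2], [575.0, -242.5], [580.0, -242.8], [585.0, -243.1], [590.0, -251.6], [595.0, -264.8], [600.0, -262.4]]
yaw -3.360071380923781 back y at 542 -240.64986440336094
x ext [474.51258295 592.32597118]
-250 [504.4 590.8]
-244 [504.8 591.8]
-238 [505.3 592.4]
-232 [503.5 594.6]
-226 [501.6 594.7]
-220 [498.6 595.7]
-214 [496.2 596.1]
-208 [493.6 596.9]
-202 [492.1 597.6]
410 [ 440.22823017 -273.2936178    10.03233053] [ 605.31245239 -101.45659705   31.93992545]
```

Emit:
apply_moves:
  delta_rot:
    - [0,0,0]
    - [0,0,0]
    - [0,0,0]
    - [-0.095,0,-0.165]
    - [-0.095,0,-0.165]
    - [-0.095,0,-0.165]
    - [0,0,0]
  xyz:
    - [-0.155,-0.045,0.09]
    - [-0.155,-0.045,0.09]
    - [-0.155,-0.045,0.09]
    - [-0.2,-0.045,0.12]
    - [-0.2,-0.045,0.12]
    - [-0.2,-0.045,0.12]
    - [0,0,0]
  hand: [-1,-1,-1,-1,-1,-1,-1]

```text
clock: 14.38
position: [557.0, -196.4, -21.3]
ee_rot: [0.684, -0.683, -0.182, -0.183]
contact_force: [-0.1, -7.3, 3.5]
gripper_width: 85.5
grasp_force: 3.3
```

```bash
python3 - <<'E'
from h import *
info();p=shot("wrist");w=back(p)
E
```

```text
t 14.38 pos [ 557.  -196.4  -21.3] yaw -180.0 roll -0.1 tilt -29.9 F [-0.1 -7.3  3.5] M [-1.9   0.08  0.13] j [-0.37  0.71  0.04 -0.53 -1.16  0.65]
[[485.0, -209.8], [490.0, -210.4], [505.0, -228.4], [510.0, -231.9], [515.0, -221.4], [520.0, -210.1], [525.0, -210.1], [530.0, -210.1], [535.0, -210.1], [540.0, -210.2], [545.0, -210.2], [550.0, -210.1], [555.0, -210.1], [560.0, -210.0], [565.0, -210.0], [570.0, -210.0], [575.0, -209.9], [580.0, -210.0], [585.0, -210.0], [590.0, -209.9], [595.0, -209.9], [600.0, -216.6], [605.0, -231.3], [610.0, -115.9]]
yaw 0.1630181183319653 back y at 542 -210.09424161922996
x ext [484.41594099 602.38402011]
```

Emit:
apply_moves:
  delta_rot:
    - [0,0,0]
    - [0,0,0]
    - [0,0,0]
    - [0,0,0]
    - [0,0,0]
    - [0,0,0]
    - [0,0,0]
    - [0,0,0]
    - [0,0,0]
    - [0,0,0]
    - [0,0,0]
    - [0,0,0]
    - [0,0,0]
    - [0,0,0]
    - [0,0,0]
    - [0,0,0]
  xyz:
    - [0.2,0,-0.12]
    - [0,0.52,0]
    - [-0.17,0,0.1]
    - [-0.22,0,0.127]
    - [-0.22,0,0.127]
    - [-0.22,0,0.127]
    - [-0.22,0,0.127]
    - [-0.22,0,0.127]
    - [-0.22,0,0.127]
    - [-0.22,0,0.127]
    - [-0.22,0,0.127]
    - [-0.22,0,0.127]
    - [-0.22,0,0.127]
    - [-0.22,0,0.127]
    - [-0.1,0,0.06]
    - [0,0,0]
  hand: [-1,-1,-1,-1,-1,-1,-1,-1,-1,-1,-1,-1,-1,-1,-1,-1]

```text
clock: 15.77
position: [541.8, -123.2, -22.9]
ee_rot: [-0.683, 0.683, 0.185, 0.182]
contact_force: [-3.2, -5.9, 1.1]
gripper_width: 85.6
grasp_force: 2.6
```

```bash
python3 - <<'E'
from h import *
info();p=shot("wrist");w=back(p)
E
```

```text
t 15.77 pos [ 541.8 -123.2  -22.9] yaw -180.0 roll 0.2 tilt -30.1 F [-3.2 -5.9  1.1] M [-2.16  0.84  0.53] j [-0.27  0.66 -0.08 -0.58 -1.07  0.61]
[[490.0, -155.8], [495.0, -159.1], [500.0, -149.0], [505.0, -137.0], [510.0, -137.0], [515.0, -137.0], [520.0, -136.9], [525.0, -136.9], [530.0, -137.0], [535.0, -136.9], [540.0, -137.1], [545.0, -136.9], [550.0, -136.9], [555.0, -137.0], [560.0, -137.0], [565.0, -137.0], [570.0, -137.0], [575.0, -136.8], [580.0, -137.0], [585.0, -145.7], [590.0, -159.4], [595.0, -156.1], [600.0, -156.7]]
yaw -0.06934888763336089 back y at 542 -136.9627470369227
x ext [460.40481677 624.6473168 ]
```

Nearly home; creep until the force rises at the end rail.

Emit:
apply_moves:
  delta_rot:
    - [0,0,0]
    - [0,0,0]
    - [0,0,0]
    - [0,0,0]
  xyz:
    - [-0.035,0,0.02]
    - [-0.035,0,0.02]
    - [-0.035,0,0.02]
    - [0,0,0]
  hand: [-1,-1,-1,-1]

```text
clock: 16.15
position: [541.8, -121.3, -23.0]
ee_rot: [-0.683, 0.683, 0.184, 0.182]
contact_force: [-4.4, -7.8, 0.6]
gripper_width: 85.5
grasp_force: 3.8
```

Emit:
apply_moves:
  delta_rot:
    - [0,0,0]
    - [0,0,0]
    - [0,0,0]
    - [0,0,0]
  xyz:
    - [-0.05,0,0.03]
    - [-0.05,0,0.03]
    - [-0.05,0,0.03]
    - [0,0,0]
  hand: [-1,-1,-1,-1]

```text
clock: 16.48
position: [541.8, -121.0, -23.1]
ee_rot: [-0.683, 0.684, 0.182, 0.18]
contact_force: [-7.2, -18.2, 1.4]
gripper_width: 85.6
grasp_force: 9.0
```

Emit:
apply_moves:
  delta_rot:
    - [0,0,0]
    - [0,0,0]
    - [0,0,0]
    - [0,0,0]
    - [0,0,0]
    - [0,0,0]
    - [0,0,0]
    - [0,0,0]
    - [0,0,0]
    - [0,0,0]
    - [0,0,0]
    - [0,0,0]
    - [0,1,0]
    - [0,1,0]
    - [0,1,0]
    - [0,1,0]
    - [0,1,0]
  xyz:
    - [0.3,0,-0.17]
    - [0.7,0,-0.4]
    - [0.8,0,-0.46]
    - [0.8,0,-0.46]
    - [-0.5,0,-0.86]
    - [-0.5,0,-0.86]
    - [-0.5,0,-0.86]
    - [-0.5,0,-0.86]
    - [-0.5,0,-0.86]
    - [-0.5,0,-0.86]
    - [-0.5,0,-0.86]
    - [-0.5,0,-0.86]
    - [0,0,0]
    - [0,0,0]
    - [0,0,0]
    - [0,0,0]
    - [0,0,0]
  hand: [-1,-1,-1,-1,-1,-1,-1,-1,-1,-1,-1,-1,-1,-1,-1,-1,-1]

```text
clock: 17.9
position: [543.8, -189.3, 176.7]
ee_rot: [-0.707, 0.708, -0.001, 0.0]
contact_force: [-0.1, -0.9, -0.2]
gripper_width: 85.4
grasp_force: 0.0
```

```bash
cat >> h.py <<'E'
def lid(p,zt=(86,104),c=(543,-72),plot=None):
    """fin angle (mod 120) by harmonic fit on fin-top pixels, hub centre by fit; plane of skirt top"""
    from scipy.optimize import minimize
    w=cloud(p);q=w.reshape(-1,3);q=q[~np.isnan(q[:,0])]
    q=q[np.hypot(q[:,0]-c[0],q[:,1]-c[1])<75]
    f=q[(q[:,2]>zt[0])&(q[:,2]<zt[1])]
    def dist(v):
        d=f[:,:2]-v[:2];r=np.hypot(*d.T);e=np.full(len(d),1e9)
        for k in range(3):
            a=v[2]+k*2*np.pi/3;s=np.clip(d@[np.cos(a),np.sin(a)],0,50);e=np.minimum(e,np.hypot(d[:,0]-s*np.cos(a),d[:,1]-s*np.sin(a)))
        e=np.minimum(e,np.maximum(r-12,0))
        return np.mean(np.minimum(np.maximum(e-4,0),20)**2)
    best=min((minimize(dist,[*c,a],method="Nelder-Mead") for a in np.radians([0,30,60,90])),key=lambda r:r.fun)
    print("fin pts",len(f),"top z med",np.median(f[:,2]) if len(f) else 0,"centre",best.x[:2].round(1),"phi",(np.degrees(best.x[2])%120).round(1),"cost",round(best.fun,2))
    c=best.x[:2];r=np.hypot(q[:,0]-c[0],q[:,1]-c[1])
    t=q[(q[:,2]>55)&(q[:,2]<82)&(r<52)&(r>18)]
    md=np.median(t[:,2]);t=t[abs(t[:,2]-md)<5];A=np.c_[t[:,:2]-c,np.ones(len(t))];g=np.linalg.lstsq(A,t[:,2],rcond=None)[0]
    print("skirt top",len(t),"z",g[2].round(1),"tilt deg",np.degrees(g[:2]).round(2))
E
python3 - <<'E'
from h import *
info();p=shot("wrist");save(p,"w9.png",k=1.5);np.savez("w9.npz",w=cloud(p));lid(p)
w=cloud(p)
m=(w[...,2]>22)&(w[...,2]<34)&(w[...,0]>479)&(w[...,0]<607)&(w[...,1]>-150)&(w[...,1]<-14);print(cv2.minAreaRect(w[m][:,:2].astype(np.float32)),np.percentile(w[m][:,:2],[.5,99.5],axis=0))
plan([543,-72,230],180)
E
```

```text
t 17.9 pos [ 543.8 -189.3  176.7] yaw 179.9 roll -0.1 tilt 0.1 F [-0.1 -0.9 -0.2] M [-0.03  0.05 -0.05] j [-0.05  0.32 -0.16  0.   -1.09  0.05]
fin pts 2433 top z med 95.22723850178171 centre [546.9 -71.9] phi 64.4 cost 0.04
skirt top 5269 z 75.8 tilt deg [-0.03 -0.01]
((545.3236694335938, -97.2379150390625), (76.14730834960938, 123.26918029785156), 89.79621124267578) [[ 484.16239944 -134.97488691]
 [ 606.49256916  -69.81586613]]
shift units [-4.57 -0.05 -2.2 ] rot units [ 0.02 -0.05  0.03] shift in target axes [-4.58 -0.04 -2.18]
```

View pics/w9.png

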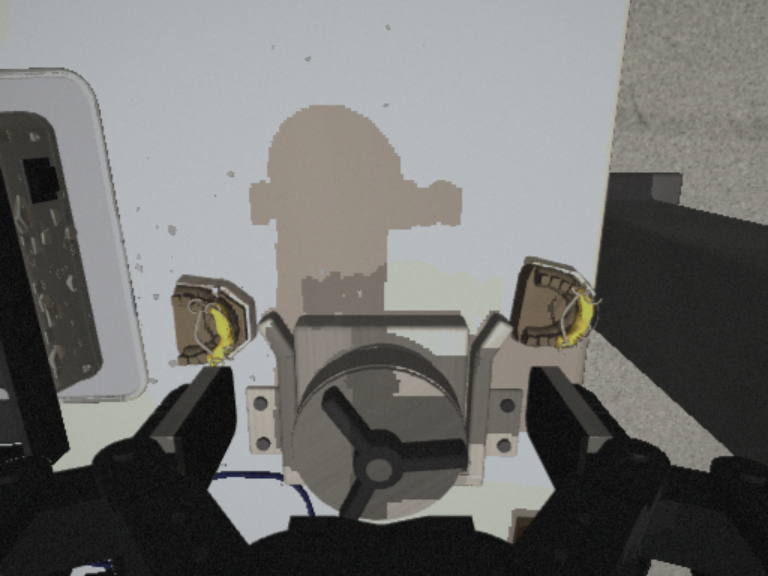

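```bash
python3 - <<'E'
from h import *
plan([546,-72,110],154.4);plan([546,-72,38],154.4)
E
```

```text
shift units [-4.59 -0.18  2.6 ] rot units [ 0.01 -0.05  4.3 ] shift in target axes [-4.2   1.84  2.62]
shift units [-4.61 -0.18  5.48] rot units [ 0.01 -0.05  4.3 ] shift in target axes [-4.2   1.84  5.5 ]
```

Emit:
apply_moves:
  delta_rot:
    - [0,-0.05,0.86]
    - [0,0,0.86]
    - [0,0,0.86]
    - [0,0,0.86]
    - [0,0,0.86]
    - [0,0,0]
    - [0,0,0]
    - [0,0,0]
    - [0,0,0]
    - [0,0,0]
    - [0,0,0]
    - [0,0,0]
  xyz:
    - [0,0,0]
    - [0,0,0]
    - [0,0,0]
    - [0,0,0]
    - [0,0,0]
    - [-0.84,0.37,0.52]
    - [-0.84,0.37,0.52]
    - [-0.84,0.37,0.52]
    - [-0.84,0.37,0.52]
    - [-0.84,0.37,0.52]
    - [0,0,0]
    - [0,0,0]
  hand: [-1,-1,-1,-1,-1,-1,-1,-1,-1,-1,-1,-1]

```text
clock: 18.95
position: [547.0, -73.8, 110.8]
ee_rot: [-0.531, 0.847, 0.004, 0.001]
contact_force: [-0.2, -0.1, 0.3]
gripper_width: 85.3
grasp_force: 0.0
```

```bash
python3 - <<'E'
from h import *
info();plan([546,-72,38],154.4);p=shot("wrist");lid(p)
E
```

```text
t 18.95 pos [547.  -73.8 110.8] yaw 154.2 roll 0.3 tilt -0.3 F [-0.2 -0.1  0.3] M [-0.02 -0.04 -0.02] j [ 0.15  0.35 -0.29 -0.01 -0.93 -0.6 ]
shift units [-0.03  0.05  2.91] rot units [ 0.05  0.05 -0.03] shift in target axes [-0.05  0.07  2.91]
fin pts 5242 top z med 95.37723573829452 centre [546.4 -71.5] phi 64.6 cost 0.03
skirt top 12753 z 75.7 tilt deg [-0.02 -0.02]
```

Emit:
apply_moves:
  delta_rot:
    - [0.05,0.05,0]
    - [0,0,0]
    - [0,0,0]
    - [0,0,0]
    - [0,0,0]
    - [0,0,-0.5]
    - [0,0,-0.5]
    - [0,0,-0.5]
    - [0,0,-0.5]
  xyz:
    - [-0.03,0.09,0.8]
    - [0,0,0.8]
    - [0,0,0.8]
    - [0,0,0.4]
    - [0,0,0.1]
    - [0,0,0]
    - [0,0,0]
    - [0,0,0]
    - [0,0,0]
  hand: [-1,-1,-1,-1,-1,-1,-1,-1,-1]

```text
clock: 19.75
position: [547.7, -73.6, 40.7]
ee_rot: [-0.617, 0.787, -0.002, 0.002]
contact_force: [0.4, -0.0, -0.2]
gripper_width: 85.5
grasp_force: 0.2
```

```bash
python3 - <<'E'
from h import *
info();p=shot("wrist");lid(p)
E
```

```text
t 19.75 pos [547.7 -73.6  40.7] yaw 166.2 roll -0.3 tilt -0.1 F [ 0.4 -0.  -0.2] M [0.17 0.06 0.  ] j [ 0.16  0.43 -0.38  0.   -0.76 -0.4 ]
fin pts 13906 top z med 95.32814052652952 centre [548.1 -69.1] phi 69.5 cost 37.79
skirt top 22417 z 75.7 tilt deg [-0.04 -0.01]
```

```bash
sed -i 's/    f=q\[(q\[:,2\]>zt\[0\])&(q\[:,2\]<zt\[1\])\]/    f=q[(q[:,2]>zt[0])\&(q[:,2]<zt[1])\&(np.hypot(q[:,0]-c[0],q[:,1]-c[1])<37)]/; s/c=(543,-72)/c=(546.2,-71.7)/; s/(r<52)&(r>18)/(r<38)\&(r>18)/' h.py; grep -n "<37\|r<38\|546.2" h.py | cut -c1-60
```

```text
45:def lid(p,zt=(86,104),c=(546.2,-71.7),plot=None):
50:    f=q[(q[:,2]>zt[0])&(q[:,2]<zt[1])&(np.hypot(q[:,0]-c[
60:    t=q[(q[:,2]>55)&(q[:,2]<82)&(r<38)&(r>18)]
```

Emit:
apply_moves:
  delta_rot:
    - [0,0,-0.5]
    - [0,0,-0.5]
    - [0,0,-0.5]
    - [0,0,-0.5]
  xyz:
    - [0,0,0]
    - [0,0,0]
    - [0,0,0]
    - [0,0,0]
  hand: [-1,-1,-1,-1]

```text
clock: 20.13
position: [547.6, -73.5, 40.6]
ee_rot: [-0.696, 0.718, -0.002, 0.002]
contact_force: [-0.4, 1.4, -0.3]
gripper_width: 85.5
grasp_force: 0.3
```

```bash
python3 - <<'E'
from h import *
info();p=shot("wrist");lid(p)
E
```

```text
t 20.13 pos [547.6 -73.5  40.6] yaw 178.2 roll -0.3 tilt -0.0 F [-0.4  1.4 -0.3] M [ 0.2  -0.05 -0.08] j [ 0.16  0.43 -0.38  0.   -0.76 -0.19]
fin pts 8584 top z med 95.3546385600782 centre [547.3 -75.9] phi 77.2 cost 0.02
skirt top 10086 z 75.7 tilt deg [-0.04  0.03]
```

Emit:
apply_moves:
  delta_rot:
    - [0,0,-0.5]
    - [0,0,-0.5]
    - [0,0,-0.5]
    - [0,0,-0.5]
    - [0,0,-0.5]
    - [0,0,-0.5]
  xyz:
    - [0,0,0]
    - [0,0,0]
    - [0,0,0]
    - [0,0,0]
    - [0,0,0]
    - [0,0,0]
  hand: [-1,-1,-1,-1,-1,-1]

```text
clock: 20.68
position: [547.3, -73.4, 40.3]
ee_rot: [0.799, -0.601, 0.002, -0.002]
contact_force: [-0.0, 0.3, -0.3]
gripper_width: 85.2
grasp_force: 0.3
```

```bash
python3 - <<'E'
from h import *
info();p=shot("wrist");lid(p)
E
```

```text
t 20.68 pos [547.3 -73.4  40.3] yaw -163.9 roll -0.3 tilt 0.1 F [-0.   0.3 -0.3] M [ 0.16  0.07 -0.04] j [ 0.16  0.43 -0.38  0.   -0.76  0.12]
fin pts 8573 top z med 95.40088433186506 centre [548.3 -75.1] phi 96.0 cost 0.02
skirt top 10046 z 75.7 tilt deg [-0.02 -0.01]
```

Emit:
apply_moves:
  delta_rot:
    - [0,0,-0.4]
    - [0,0,-0.4]
    - [0,0,-0.4]
    - [0,0,-0.4]
    - [0,0,-0.4]
  xyz:
    - [0,0,0]
    - [0,0,0]
    - [0,0,0]
    - [0,0,0]
    - [0,0,0]
  hand: [-1,-1,-1,-1,-1]

```text
clock: 21.15
position: [547.0, -73.5, 40.1]
ee_rot: [0.857, -0.515, 0.002, -0.001]
contact_force: [0.1, 0.4, -0.6]
gripper_width: 85.5
grasp_force: 0.0
```

```bash
python3 - <<'E'
from h import *
info();p=shot("wrist");lid(p)
E
```

```text
t 21.15 pos [547.  -73.5  40.1] yaw -152.0 roll -0.2 tilt 0.1 F [ 0.1  0.4 -0.6] M [0.02 0.03 0.03] j [ 0.16  0.43 -0.38  0.   -0.76  0.33]
fin pts 7297 top z med 90.44854857443619 centre [545.4 -78.4] phi 109.1 cost 0.02
skirt top 10339 z 70.3 tilt deg [1.22 6.32]
```

Emit:
apply_moves:
  delta_rot:
    - [0,0,0]
    - [0,0,0]
    - [0,0,0]
  xyz:
    - [0,0,0]
    - [0,0,0]
    - [0,0,0]
  hand: [-1,-1,-1]

```text
clock: 21.45
position: [546.9, -73.4, 39.7]
ee_rot: [0.857, -0.515, 0.002, -0.001]
contact_force: [0.7, -0.1, 0.2]
gripper_width: 85.0
grasp_force: 0.0
```

```bash
python3 - <<'E'
from h import *
info();p=shot("wrist");lid(p)
E
```

```text
t 21.45 pos [546.9 -73.4  39.7] yaw -152.0 roll -0.2 tilt 0.1 F [ 0.7 -0.1  0.2] M [-0.01 -0.01  0.02] j [ 0.16  0.43 -0.38  0.   -0.75  0.33]
fin pts 1938 top z med 86.57186358959846 centre [544.5 -73.7] phi 114.4 cost 0.0
skirt top 9024 z 65.7 tilt deg [ 0.02 -0.04]
```

Emit:
apply_moves:
  delta_rot:
    - [0,0,0.5]
    - [0,0,0]
    - [0,0,0]
    - [0,0,0.5]
    - [0,0,0.5]
  xyz:
    - [0,0,0]
    - [-0.02,0.03,0.2]
    - [-0.02,0.03,0.2]
    - [0,0,0]
    - [0,0,0]
  hand: [-1,-1,-1,-1,-1]

```text
clock: 21.92
position: [544.2, -73.1, 28.4]
ee_rot: [0.814, -0.581, 0.001, -0.0]
contact_force: [-0.2, 1.0, 0.2]
gripper_width: 85.0
grasp_force: 0.0
```

```bash
python3 - <<'E'
from h import *
info();p=shot("wrist");lid(p,(77,92))
E
```

```text
t 21.92 pos [544.2 -73.1  28.4] yaw -161.0 roll -0.1 tilt 0.0 F [-0.2  1.   0.2] M [ 0.02 -0.01 -0.09] j [ 0.16  0.45 -0.4   0.   -0.73  0.17]
fin pts 8672 top z med 85.4066817213074 centre [544.4 -74. ] phi 114.4 cost 0.02
skirt top 10125 z 65.7 tilt deg [ 0.12 -0.02]
```

Emit:
apply_moves:
  delta_rot:
    - [0,0,0.5]
    - [0,0,0.5]
    - [0,0,0.5]
    - [0,0,0.5]
    - [0,0,0.5]
    - [0,0,0.5]
    - [0,0,0.5]
    - [0,0,0.5]
    - [0,0,0.5]
    - [0,0,0.5]
    - [0,0,0.5]
    - [0,0,0.5]
    - [0,0,0.5]
    - [0,0,0.5]
    - [0,0,0.5]
    - [0,0,0.5]
  xyz:
    - [0,0,0]
    - [0,0,0]
    - [0,0,0]
    - [0,0,0]
    - [0,0,0]
    - [0,0,0]
    - [0,0,0]
    - [0,0,0]
    - [0,0,0]
    - [0,0,0]
    - [0,0,0]
    - [0,0,0]
    - [0,0,0]
    - [0,0,0]
    - [0,0,0]
    - [0,0,0]
  hand: [-1,-1,-1,-1,-1,-1,-1,-1,-1,-1,-1,-1,-1,-1,-1,-1]

```text
clock: 23.3
position: [544.8, -72.9, 28.9]
ee_rot: [-0.508, 0.861, -0.001, 0.001]
contact_force: [-0.4, 0.1, -0.5]
gripper_width: 85.7
grasp_force: 0.2
```

```bash
python3 - <<'E'
from h import *
info();p=shot("wrist");lid(p,(74,92))
E
```

```text
t 23.3 pos [544.8 -72.9  28.9] yaw 151.1 roll -0.2 tilt -0.1 F [-0.4  0.1 -0.5] M [ 0.02 -0.06  0.  ] j [ 0.16  0.44 -0.39  0.   -0.73 -0.67]
fin pts 8492 top z med 83.14497944344089 centre [542.5 -74.9] phi 74.2 cost 0.02
skirt top 10165 z 63.5 tilt deg [0.1  0.32]
```

Emit:
apply_moves:
  delta_rot:
    - [0,0,0.5]
    - [0,0,0.5]
    - [0,0,0.5]
    - [0,0,0.5]
    - [0,0,0.5]
    - [0,0,0.5]
    - [0,0,0.5]
    - [0,0,0.5]
    - [0,0,0.5]
    - [0,0,0.5]
    - [0,0,0.3]
    - [0,0,0.3]
  xyz:
    - [0,0,0.03]
    - [0,0,0.03]
    - [0,0,0.03]
    - [0,0,0.03]
    - [0,0,0.03]
    - [0,0,0]
    - [0,0,0]
    - [0,0,0]
    - [0,0,0]
    - [0,0,0]
    - [0,0,0]
    - [0,0,0]
  hand: [-1,-1,-1,-1,-1,-1,-1,-1,-1,-1,-1,-1]

```text
clock: 24.35
position: [544.9, -73.0, 25.3]
ee_rot: [-0.238, 0.971, -0.0, 0.002]
contact_force: [-0.3, -0.0, -0.2]
gripper_width: 85.4
grasp_force: 0.1
```

```bash
python3 - <<'E'
from h import *
info();p=shot("wrist");lid(p,(72,92))
E
```

```text
t 24.35 pos [544.9 -73.   25.3] yaw 117.6 roll -0.1 tilt -0.2 F [-0.3 -0.  -0.2] M [ 0.02 -0.08  0.01] j [ 0.16  0.45 -0.4   0.   -0.72 -1.25]
fin pts 8488 top z med 80.3661856291667 centre [541.7 -72.8] phi 41.0 cost 0.02
skirt top 10300 z 60.7 tilt deg [0.28 0.26]
```

Seven degrees or so remain; turn slowly until the torque shows the stop.

Emit:
apply_moves:
  delta_rot:
    - [0,0,0.25]
    - [0,0,0.25]
    - [0,0,0.25]
    - [0,0,0.25]
    - [0,0,0.2]
  xyz:
    - [0,0,0]
    - [0,0,0]
    - [0,0,0]
    - [0,0,0]
    - [0,0,0]
  hand: [-1,-1,-1,-1,-1]

```text
clock: 24.82
position: [547.1, -72.8, 26.0]
ee_rot: [-0.177, 0.984, -0.001, 0.004]
contact_force: [4.2, -1.1, -1.4]
gripper_width: 85.2
grasp_force: 1.8
```

```bash
python3 - <<'E'
from h import *
info();p=shot("wrist");lid(p,(72,92))
E
```

```text
t 24.82 pos [547.1 -72.8  26. ] yaw 110.4 roll -0.2 tilt -0.4 F [ 4.2 -1.1 -1.4] M [-0.03 -1.    0.17] j [ 0.16  0.45 -0.4   0.   -0.72 -1.38]
fin pts 8637 top z med 80.78599475503452 centre [540.1 -73.2] phi 38.8 cost 0.02
skirt top 10789 z 61.1 tilt deg [1.29 0.63]
```

Emit:
apply_moves:
  delta_rot:
    - [0,0,0.25]
    - [0,0,0.25]
    - [0,0,0.25]
    - [0,0,0.0]
  xyz:
    - [0,0,0]
    - [0,0,0]
    - [0,0,0]
    - [0,0,0]
  hand: [-1,-1,-1,-1]

```text
clock: 25.2
position: [547.3, -73.0, 26.4]
ee_rot: [-0.139, 0.99, -0.001, 0.004]
contact_force: [4.3, -0.7, -0.5]
gripper_width: 85.3
grasp_force: 2.5
```

```bash
python3 - <<'E'
from h import *
info();p=shot("wrist");lid(p,(72,92))
E
```

```text
t 25.2 pos [547.3 -73.   26.4] yaw 105.9 roll -0.1 tilt -0.4 F [ 4.3 -0.7 -0.5] M [-0.3  -1.39  0.22] j [ 0.16  0.45 -0.4   0.   -0.72 -1.46]
fin pts 8590 top z med 80.81719153811403 centre [538.3 -74.5] phi 37.2 cost 0.02
skirt top 10994 z 61.1 tilt deg [1.41 0.51]
```

Emit:
apply_moves:
  delta_rot:
    - [0,0,0.25]
    - [0,0,0.25]
    - [0,0,0.25]
    - [0,0,0.25]
    - [0,0,0.0]
  xyz:
    - [0,0,0]
    - [0,0,0]
    - [0,0,0]
    - [0,0,0]
    - [0,0,0]
  hand: [-1,-1,-1,-1,-1]

```text
clock: 25.67
position: [550.1, -73.0, 27.4]
ee_rot: [-0.088, 0.996, -0.001, 0.007]
contact_force: [9.0, -1.7, 0.5]
gripper_width: 85.4
grasp_force: 4.2
```

```bash
python3 - <<'E'
from h import *
info();p=shot("wrist");lid(p,(72,92));w=cloud(p)
k=(w[...,2]>24)&(w[...,2]<32)&(w[...,1]>-150)&(w[...,1]<-5)
for y in (-130,-120,-110,-40,-30,-20):
    x=w[k&(abs(w[...,1]-y)<3)][:,0]
    if len(x)>5: print(y,np.percentile(x,[1,99]).round(1))
E
```

```text
t 25.67 pos [550.1 -73.   27.4] yaw 100.0 roll -0.2 tilt -0.8 F [ 9.  -1.7  0.5] M [-0.65 -2.4   0.38] j [ 0.16  0.45 -0.39  0.   -0.72 -1.56]
fin pts 8736 top z med 81.49596029866336 centre [536.8 -74.5] phi 36.4 cost 0.02
skirt top 11419 z 61.7 tilt deg [2.25 0.32]
-130 [477.7 518.2]
-120 [477.7 504.1]
-110 [478.2 634.5]
-40 [482.4 491.9]
-30 [483.  498.7]
-20 [483.7 605. ]
```

Emit:
apply_moves:
  delta_rot:
    - [0,0,-0.5]
    - [0,0,-0.5]
    - [0,0,-0.4]
    - [0,0,0]
    - [0,0,0]
    - [0,0,0]
    - [0,0,0]
    - [0,0,0]
    - [0,0,0]
    - [0,0,0]
  xyz:
    - [0,0,0]
    - [0,0,0]
    - [0,0,0]
    - [0,0,-0.4]
    - [0,0,-0.8]
    - [0,0,-0.8]
    - [0,0,-0.8]
    - [0,0,-0.8]
    - [0,0,0]
    - [0,0,0]
  hand: [-1,-1,-1,-1,-1,-1,-1,-1,-1,-1]

```text
clock: 26.55
position: [543.9, -73.0, 116.8]
ee_rot: [-0.158, 0.987, 0.0, 0.002]
contact_force: [0.4, 0.6, -0.4]
gripper_width: 85.5
grasp_force: 0.0
```

```bash
sed -i 's/<37)\]/<rm)]/; s/plot=None/rm=37/' h.py; cat >> h.py <<'E'
def body(p):
    w=cloud(p);k=(w[...,2]>23)&(w[...,2]<33)
    A=[]
    for y in range(-128,-15,8):
        x=w[k&(abs(w[...,1]-y)<2.5)&(abs(w[...,0]-543)<68)][:,0]
        if len(x)>5: A.append((y,*np.percentile(x,[1,99]).round(1)))
    B=[]
    for x0 in range(485,605,10):
        y=w[k&(abs(w[...,0]-x0)<2.5)&(w[...,1]>-150)&(w[...,1]<-8)][:,1]
        if len(y)>5: B.append((x0,*np.percentile(y,[1,99]).round(1)))
    print("x-edges",A);print("y-edges",B)
E
python3 - <<'E'
from h import *
info();p=shot("wrist");lid(p,(72,92),rm=56);body(p)
E
```

```text
t 26.55 pos [543.9 -73.  116.8] yaw 108.2 roll -0.0 tilt -0.2 F [ 0.4  0.6 -0.4] M [0.   0.02 0.03] j [ 0.16  0.33 -0.3  -0.   -0.93 -1.42]
fin pts 4287 top z med 80.27480314786695 centre [539.4 -74.6] phi 36.6 cost 0.04
skirt top 4885 z 60.6 tilt deg [0.18 0.28]
x-edges [(-128, np.float64(477.9), np.float64(598.8)), (-120, np.float64(478.0), np.float64(599.7)), (-112, np.float64(478.4), np.float64(600.8)), (-104, np.float64(478.7), np.float64(493.0)), (-96, np.float64(479.1), np.float64(488.7)), (-88, np.float64(479.8), np.float64(485.9)), (-80, np.float64(479.9), np.float64(484.2)), (-72, np.float64(480.6), np.float64(483.8)), (-64, np.float64(480.9), np.float64(484.9)), (-56, np.float64(481.5), np.float64(486.9)), (-48, np.float64(481.9), np.float64(489.3)), (-40, np.float64(482.4), np.float64(493.5)), (-32, np.float64(482.9), np.float64(499.5)), (-24, np.float64(483.7), np.float64(605.3)), (-16, np.float64(483.9), np.float64(602.6))]
y-edges [(485, np.float64(-132.7), np.float64(-13.0)), (495, np.float64(-133.5), np.float64(-12.0)), (505, np.float64(-134.4), np.float64(-12.4)), (515, np.float64(-135.3), np.float64(-12.2)), (525, np.float64(-135.8), np.float64(-130.5)), (535, np.float64(-136.4), np.float64(-134.0)), (545, np.float64(-137.2), np.float64(-135.2)), (555, np.float64(-137.7), np.float64(-135.0)), (565, np.float64(-138.3), np.float64(-135.2)), (575, np.float64(-139.0), np.float64(-128.3)), (585, np.float64(-139.4), np.float64(-16.8)), (595, np.float64(-139.6), np.float64(-17.0))]
```

```bash
python3 - <<'E'
from h import *
plan([543,-195,117],180)
E
```

```text
shift units [ 1.53 -4.63 -0.06] rot units [-1.000e-02  1.000e-02 -1.197e+01] shift in target axes [ 4.88  0.01 -0.06]
```

Emit:
apply_moves:
  delta_rot:
    - [0,0,-1]
    - [0,0,-1]
    - [0,0,-1]
    - [0,0,-1]
    - [0,0,-1]
    - [0,0,-1]
    - [0,0,-1]
    - [0,0,-1]
    - [0,0,-1]
    - [0,0,-1]
    - [0,0,-1]
    - [0,0,-1]
    - [0,0,0]
    - [0,0,0]
    - [0,0,0]
    - [0,0,0]
    - [0,0,0]
    - [0,0,0]
  xyz:
    - [0,0,0]
    - [0,0,0]
    - [0,0,0]
    - [0,0,0]
    - [0,0,0]
    - [0,0,0]
    - [0,0,0]
    - [0,0,0]
    - [0,0,0]
    - [0,0,0]
    - [0,0,0]
    - [0,0,0]
    - [0.98,0,0]
    - [0.98,0,0]
    - [0.98,0,0]
    - [0.98,0,0]
    - [0.98,0,0]
    - [0,0,0]
  hand: [-1,-1,-1,-1,-1,-1,-1,-1,-1,-1,-1,-1,-1,-1,-1,-1,-1,-1]

```text
clock: 28.1
position: [543.2, -198.4, 113.7]
ee_rot: [-0.707, 0.707, 0.0, -0.0]
contact_force: [0.4, 0.5, -0.5]
gripper_width: 85.1
grasp_force: 0.0
```

Emit:
apply_moves:
  delta_rot:
    - [0,-1,0]
    - [0,-1,0]
    - [0,-1,0]
    - [0,-1,0]
    - [0,-1,0]
    - [0,0,0]
    - [0,0,0]
    - [0,0,0]
    - [0,0,0]
    - [0,0,0]
    - [0,0,0]
  xyz:
    - [0,0,0]
    - [0,0,0]
    - [0,0,0]
    - [0,0,0]
    - [0,0,0]
    - [0.5,0,0.86]
    - [0.5,0,0.86]
    - [0.5,0,0.86]
    - [0.5,0,0.86]
    - [0.4,0,0.7]
    - [0,0,0]
  hand: [-1,-1,-1,-1,-1,-1,-1,-1,-1,-1,-1]

```text
clock: 29.02
position: [541.3, -193.1, -9.5]
ee_rot: [0.683, -0.682, -0.188, -0.182]
contact_force: [-1.0, 0.3, -1.1]
gripper_width: 85.1
grasp_force: 0.0
```

```bash
python3 - <<'E'
from h import *
info();plan([543,-150,-22],180,-30)
E
```

```text
t 29.02 pos [ 541.3 -193.1   -9.5] yaw -179.8 roll 0.5 tilt -30.4 F [-1.   0.3 -1.1] M [-0.98  0.    0.01] j [-0.37  0.68  0.01 -0.53 -1.17  0.65]
shift units [-1.23 -0.08  1.3 ] rot units [ 0.08  0.06 -0.02] shift in target axes [-1.24 -0.07  1.3 ]
```

Emit:
apply_moves:
  delta_rot:
    - [0.08,0.06,0]
    - [0,0,0]
    - [0,0,0]
    - [0,0,0]
    - [0,0,0]
    - [0,0,0]
    - [0,0,0]
    - [0,0,0]
    - [0,0,0]
    - [0,0,0]
    - [0,0,0]
  xyz:
    - [-0.41,-0.03,0.43]
    - [-0.41,-0.03,0.43]
    - [-0.41,-0.03,0.43]
    - [-0.15,0,0.087]
    - [-0.15,0,0.087]
    - [-0.15,0,0.087]
    - [-0.15,0,0.087]
    - [-0.15,0,0.087]
    - [-0.1,0,0.058]
    - [-0.1,0,0.058]
    - [-0.05,0,0.03]
  hand: [-1,-1,-1,-1,-1,-1,-1,-1,-1,-1,-1]

```text
clock: 29.93
position: [548.7, -125.4, -16.9]
ee_rot: [0.684, -0.683, -0.175, -0.184]
contact_force: [0.5, -4.8, -1.0]
gripper_width: 85.4
grasp_force: 2.3
```

```bash
python3 - <<'E'
from h import *
info();back(shot("wrist"))
E
```

```text
t 29.93 pos [ 548.7 -125.4  -16.9] yaw 179.9 roll -0.7 tilt -29.5 F [ 0.5 -4.8 -1. ] M [-2.11 -0.13 -0.31] j [-0.27  0.65 -0.07 -0.58 -1.07  0.61]
[[470.0, -123.6], [480.0, -133.0], [500.0, -158.9], [505.0, -136.3], [510.0, -135.2], [515.0, -135.5], [520.0, -135.7], [525.0, -135.9], [530.0, -136.2], [535.0, -136.3], [540.0, -136.6], [545.0, -136.9], [550.0, -137.1], [555.0, -137.4], [560.0, -137.6], [565.0, -137.9], [570.0, -138.1], [575.0, -138.4], [580.0, -138.6], [585.0, -138.8], [590.0, -139.1], [595.0, -139.6]]
yaw -2.7893080451831747 back y at 542 -136.7373259448199
x ext [460.20172526 624.69844523]
```

Emit:
apply_moves:
  delta_rot:
    - [0.1,0,0]
    - [0,0,0]
    - [0,0,0]
    - [0,0,0]
    - [0,0,0]
    - [0,0,0]
  xyz:
    - [0.05,0,0.13]
    - [0,0,0.1]
    - [-0.07,0,0.04]
    - [-0.07,0,0.04]
    - [-0.07,0,0.04]
    - [0,0,0]
  hand: [-1,-1,-1,-1,-1,-1]

```text
clock: 30.48
position: [551.0, -121.2, -22.2]
ee_rot: [-0.684, 0.684, 0.168, 0.188]
contact_force: [2.9, -12.6, 1.1]
gripper_width: 85.6
grasp_force: 6.1
```

```bash
python3 - <<'E'
from h import *
info();back(shot("wrist"))
E
```

```text
t 30.48 pos [ 551.  -121.2  -22.2] yaw 179.6 roll -1.6 tilt -29.2 F [  2.9 -12.6   1.1] M [-3.78 -0.45 -0.55] j [-0.26  0.65 -0.08 -0.59 -1.04  0.61]
[[470.0, -123.3], [480.0, -133.0], [485.0, -134.0], [495.0, -153.1], [500.0, -155.0], [505.0, -155.9], [510.0, -139.5], [515.0, -134.0], [520.0, -134.1], [525.0, -134.2], [530.0, -134.2], [535.0, -134.3], [540.0, -134.4], [545.0, -134.4], [550.0, -134.4], [555.0, -134.6], [560.0, -134.5], [565.0, -134.6], [570.0, -134.5], [575.0, -134.7], [580.0, -134.8], [585.0, -134.7], [590.0, -134.8], [595.0, -146.9], [600.0, -155.8], [605.0, -152.9]]
yaw -0.5693948923695743 back y at 542 -134.35405059965007
x ext [460.29809191 624.74028697]
```

One small further nudge, then back away, rise and check.

Emit:
apply_moves:
  delta_rot:
    - [0,0,0]
    - [0,0,0]
    - [0,0,0]
  xyz:
    - [-0.05,0,0.03]
    - [-0.05,0,0.03]
    - [0,0,0]
  hand: [-1,-1,-1]

```text
clock: 30.78
position: [551.0, -121.2, -22.3]
ee_rot: [-0.685, 0.685, 0.166, 0.187]
contact_force: [1.6, -18.8, 2.6]
gripper_width: 85.5
grasp_force: 9.7
```

Emit:
apply_moves:
  delta_rot:
    - [0,0,0]
    - [0,0,0]
    - [0,0,0]
    - [0,0,0]
    - [0,0,0]
    - [0,0,0]
    - [0,0,0]
    - [0,0,0]
    - [0,0,0]
    - [0,0,0]
    - [0,0,0]
    - [0,1,0]
    - [0,1,0]
    - [0,1,0]
    - [0,1,0]
    - [0.2,0.85,0]
    - [0,0,0]
  xyz:
    - [0.3,0,-0.17]
    - [0.7,0,-0.4]
    - [0.8,0,-0.46]
    - [0.8,0,-0.46]
    - [-0.5,0,-0.86]
    - [-0.5,0,-0.86]
    - [-0.5,0,-0.86]
    - [-0.5,0,-0.86]
    - [-0.5,0,-0.86]
    - [-0.5,0,-0.86]
    - [-0.5,0,-0.86]
    - [0,0,0]
    - [-0.5,0,0]
    - [-0.9,0,0]
    - [-0.9,0,0]
    - [-0.9,0,0]
    - [0,0,0]
  hand: [-1,-1,-1,-1,-1,-1,-1,-1,-1,-1,-1,-1,-1,-1,-1,-1,-1]

```text
clock: 32.2
position: [541.6, -102.4, 169.6]
ee_rot: [0.709, -0.705, 0.011, -0.016]
contact_force: [-1.5, 0.0, -0.6]
gripper_width: 85.5
grasp_force: 0.0
```

```bash
python3 - <<'E'
from h import *
info();p=shot("wrist");lid(p,(72,92),c=(542,-72),rm=56);body(p);save(p,"w10.png");w=cloud(p)
for t in ("cast_white","cast_pair"):
    for q in nets.masks_of(t,p)[:1]:
        m=w[q["region"]];m=m[~np.isnan(m[:,0])];print(t,round(q["score"],2),np.round(np.percentile(m,[2,50,98],axis=0)).tolist())
E
```

```text
t 32.2 pos [ 541.6 -102.4  169.6] yaw -179.8 roll -2.2 tilt -0.5 F [-1.5  0.  -0.6] M [-0.07  0.21 -0.01] j [ 0.1   0.27 -0.25 -0.01 -1.02 -0.1 ]
fin pts 2680 top z med 80.24357842025825 centre [539.4 -72.4] phi 39.3 cost 0.04
skirt top 3005 z 60.6 tilt deg [0.17 0.32]
x-edges [(-128, np.float64(480.8), np.float64(600.9)), (-120, np.float64(480.3), np.float64(601.8)), (-112, np.float64(480.6), np.float64(601.7)), (-104, np.float64(479.9), np.float64(602.1)), (-96, np.float64(480.6), np.float64(602.5)), (-88, np.float64(479.6), np.float64(603.3)), (-80, np.float64(480.4), np.float64(602.3)), (-72, np.float64(601.2), np.float64(602.5)), (-56, np.float64(601.8), np.float64(603.7)), (-48, np.float64(601.3), np.float64(602.5)), (-40, np.float64(598.6), np.float64(603.0)), (-32, np.float64(595.5), np.float64(603.6)), (-24, np.float64(480.8), np.float64(602.9)), (-16, np.float64(480.5), np.float64(602.7))]
y-edges [(485, np.float64(-132.9), np.float64(-12.5)), (495, np.float64(-133.7), np.float64(-11.8)), (505, np.float64(-133.7), np.float64(-114.9)), (515, np.float64(-133.6), np.float64(-121.3)), (525, np.float64(-133.7), np.float64(-125.8)), (535, np.float64(-133.6), np.float64(-127.2)), (545, np.float64(-134.3), np.float64(-127.2)), (555, np.float64(-134.3), np.float64(-125.1)), (565, np.float64(-134.2), np.float64(-121.2)), (575, np.float64(-134.1), np.float64(-114.3)), (585, np.float64(-134.1), np.float64(-103.8)), (595, np.float64(-134.0), np.float64(-13.2))]
cast_white 0.89 [[640.0, -162.0, 2.0], [665.0, -135.0, 16.0], [693.0, -107.0, 36.0]]
cast_pair 0.57 [[402.0, -173.0, 1.0], [426.0, -146.0, 19.0], [447.0, -119.0, 36.0]]
```

```bash
python3 - <<'E'
from h import *
plan([540.5,-72.4,26],189)
E
```

```text
shift units [-1.37  0.35  5.76] rot units [-0.38  0.07 -1.55] shift in target axes [-1.43 -0.11  5.75]
```

Emit:
apply_moves:
  delta_rot:
    - [-0.19,0.04,-0.78]
    - [-0.19,0.04,-0.78]
    - [0,0,0]
    - [0,0,0]
    - [0,0,0]
    - [0,0,0]
    - [0,0,0]
    - [0,0,0]
    - [0,0,0]
    - [0,0,0]
    - [0,0,0]
    - [0,0,0]
    - [0,0,0.4]
    - [0,0,0.4]
    - [0,0,0.4]
  xyz:
    - [0,0,0]
    - [0,0,0]
    - [-0.72,-0.05,0.2]
    - [-0.72,-0.05,0.2]
    - [0,0,0]
    - [0,0,0.8]
    - [0,0,0.8]
    - [0,0,0.8]
    - [0,0,0.8]
    - [0,0,0.8]
    - [0,0,0.8]
    - [0,0,0.5]
    - [0,0,0]
    - [0,0,0]
    - [0,0,0]
  hand: [-1,-1,-1,-1,-1,-1,-1,-1,-1,-1,-1,-1,-1,-1,-1]

```text
clock: 33.6
position: [541.3, -76.0, 26.8]
ee_rot: [0.716, -0.698, 0.001, 0.001]
contact_force: [0.4, -0.0, -0.8]
gripper_width: 85.0
grasp_force: 0.0
```

```bash
python3 - <<'E'
from h import *
info();p=shot("wrist");lid(p,(72,92),c=(541,-72))
E
```

```text
t 33.6 pos [541.3 -76.   26.8] yaw -178.6 roll -0.0 tilt 0.1 F [ 0.4 -0.  -0.8] M [ 0.04 -0.02 -0.  ] j [ 0.16  0.44 -0.4   0.   -0.72 -0.14]
fin pts 8190 top z med 80.32600510260986 centre [539.4 -72.7] phi 39.3 cost 0.02
skirt top 10102 z 60.7 tilt deg [0.2  0.48]
```

Emit:
apply_moves:
  delta_rot:
    - [0,0,0.4]
    - [0,0,0.4]
    - [0,0,0.3]
    - [0,0,0.3]
    - [0,0,0]
  xyz:
    - [0,0,0]
    - [0,0,0]
    - [0,0,0]
    - [0,0,0]
    - [0,0,0]
  hand: [-1,-1,-1,-1,-1]

```text
clock: 34.07
position: [541.2, -75.7, 27.4]
ee_rot: [-0.664, 0.748, -0.001, -0.0]
contact_force: [-0.2, -1.6, -0.3]
gripper_width: 85.1
grasp_force: 0.8
```

```bash
python3 - <<'E'
from h import *
info();p=shot("wrist");lid(p,(72,92),c=(541,-72))
E
```

```text
t 34.07 pos [541.2 -75.7  27.4] yaw 173.2 roll -0.1 tilt 0.1 F [-0.2 -1.6 -0.3] M [-0.49  0.05  0.06] j [ 0.16  0.44 -0.4   0.   -0.72 -0.28]
fin pts 8151 top z med 80.35570925569232 centre [540.4 -71.6] phi 37.3 cost 0.03
skirt top 9805 z 60.7 tilt deg [ 0.2  -0.27]
```

Emit:
apply_moves:
  delta_rot:
    - [0,0,0.3]
    - [0,0,0.3]
    - [0,0,0.3]
    - [0,0,0]
  xyz:
    - [0,0,0]
    - [0,0,0]
    - [0,0,0]
    - [0,0,0]
  hand: [-1,-1,-1,-1]

```text
clock: 34.45
position: [539.6, -77.4, 27.6]
ee_rot: [-0.63, 0.777, -0.001, -0.003]
contact_force: [-1.2, -12.1, 2.1]
gripper_width: 85.6
grasp_force: 5.7
```

```bash
python3 - <<'E'
from h import *
info();p=shot("wrist");lid(p,(72,92),c=(541,-72))
E
```

```text
t 34.45 pos [539.6 -77.4  27.6] yaw 168.0 roll 0.1 tilt 0.3 F [ -1.2 -12.1   2.1] M [-3.22  0.48  0.51] j [ 0.16  0.44 -0.41  0.01 -0.73 -0.37]
fin pts 8207 top z med 81.06695571530604 centre [540.3 -70.2] phi 36.8 cost 0.03
skirt top 9461 z 61.5 tilt deg [ 0.23 -1.72]
```

Emit:
apply_moves:
  delta_rot:
    - [0,0,-0.5]
    - [0,0,-0.5]
    - [0,0,-0.5]
    - [0,0,0]
    - [0,0,0]
    - [0,0,0]
    - [0,0,0]
    - [0,0,0]
    - [0,0,0]
    - [0,0,0]
    - [0,0,0]
  xyz:
    - [0,0,0]
    - [0,0,0]
    - [0,0,0]
    - [0,0,-0.4]
    - [0,0,-0.8]
    - [0,0,-0.8]
    - [0,0,-0.8]
    - [0,0,-0.8]
    - [0,0,-0.8]
    - [0.8,0,0]
    - [0.8,0,0]
  hand: [-1,-1,-1,-1,-1,-1,-1,-1,-1,-1,-1]

```text
clock: 35.42
position: [540.4, -113.5, 140.5]
ee_rot: [-0.688, 0.725, -0.003, 0.002]
contact_force: [0.9, -0.8, -1.0]
gripper_width: 85.2
grasp_force: 0.0
```

```bash
python3 - <<'E'
from h import *
info();p=shot("wrist");lid(p,(72,92),c=(541,-72),rm=56);body(p)
E
```

```text
t 35.42 pos [ 540.4 -113.5  140.5] yaw 177.0 roll -0.4 tilt 0.1 F [ 0.9 -0.8 -1. ] M [-0.02  0.05 -0.  ] j [ 0.09  0.31 -0.27  0.   -0.99 -0.14]
fin pts 3208 top z med 80.07613061315075 centre [540.7 -72. ] phi 37.3 cost 0.03
skirt top 3380 z 60.5 tilt deg [0.17 0.17]
x-edges [(-128, np.float64(480.9), np.float64(600.5)), (-120, np.float64(480.0), np.float64(601.4)), (-112, np.float64(479.6), np.float64(601.6)), (-104, np.float64(480.3), np.float64(602.1)), (-96, np.float64(480.6), np.float64(602.9)), (-88, np.float64(480.4), np.float64(602.9)), (-80, np.float64(480.2), np.float64(602.7)), (-32, np.float64(481.1), np.float64(603.7)), (-24, np.float64(595.5), np.float64(604.0)), (-16, np.float64(480.7), np.float64(603.5))]
y-edges [(485, np.float64(-133.1), np.float64(-12.0)), (495, np.float64(-133.2), np.float64(-12.2)), (505, np.float64(-133.6), np.float64(-113.6)), (515, np.float64(-133.9), np.float64(-120.0)), (525, np.float64(-133.8), np.float64(-124.3)), (535, np.float64(-134.2), np.float64(-126.5)), (545, np.float64(-134.1), np.float64(-127.1)), (555, np.float64(-134.4), np.float64(-125.0)), (565, np.float64(-134.3), np.float64(-121.1)), (575, np.float64(-134.5), np.float64(-115.3)), (585, np.float64(-134.4), np.float64(-105.4)), (595, np.float64(-134.5), np.float64(-14.3))]
```

```bash
python3 -c "
from bench import arm
print(arm.job_done())"
```

```text
the job is handed in; nothing more can be done
None
```

The flask is home against the end rail. The lid was turned back until it dropped level, then turned clockwise about 77° to a firm stop (hub top about 81 mm). The job was handed in at 35 s with the arm clear; the first push pressed on the lid skirt instead of the flask body, and the first tightening twisted the flask about 3°, which I squared up before tightening again.

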